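# Work a glued-in locating pin out of a leaning jig

## Task

The T-handled pin is stuck in the leaning jig with dried glue. Swing the keeper clear of it, work the pin loose by twisting its handle back and forth while pulling gently along its length, so that the bore's brass liner is not dragged up with it, and draw the pin right out. Then stand it tip down in the clear cup to soak; knock nothing over.

Things in the scene. Friction and masses are not known exactly. Their poses are not given: they have to be found in the camera images.
- jig: Fixed jig, bolted down, turned up to 0.4 rad: aluminium block, top face 76 x 124 mm (y from -40 to +84), 95 mm thick, leaning 25 degrees to the robot's side, on a dark base plate (142 x 150 mm). Origin: centre of the bore's mouth on the sloping face, 115 mm above the table. z runs out along the bore (25 degrees from vertical), x up the slope, y along the level edge. Bore 18 mm wide, 95 mm deep.
- keeper (a joint): Turn of the keeper, rad: 0 = its bar lies over the pin's flange and blocks it. Grows anticlockwise seen from above the sloping face, so the knob swings from the jig's +y side towards its -x (down the slope); stop at 1.7. Clears the flange from about 0.5. Light friction (0.04 N m); stays where it is left.
- keeper_pivot (a point): Pivot of the keeper, 60 mm along the jig's +y from the bore and 9 mm above the face; the axis is the jig's z. The keeper is a steel bar 18 mm wide and 6 mm thick with its underside at this height; one end reaches 49 mm from the pivot, beside the pin's neck and over its flange, the other carries the knob.
- keeper_knob (a point): Knob on the keeper's bar: a black post parallel to the bore, 14 mm across, 36 mm tall, 36 mm from the pivot. This point is on its axis, 20 mm above the bar and 16 mm below its top.
- pin: The stuck pin; origin on its axis at the underside of its flange, which sits on the jig's face; z along the pin, away from the tip. Dried glue holds the last 37 mm above the tip: a straight pull needs 40 N, but while the handle turns (0.35 N m) it gives to a light pull, e.g. 4 mm out per swing of 0.8 rad. After 45 mm it slides freely. 160 g. Steel shank 16 mm across, flange 34 x 6 mm.
- pin_handle (a point): Centre of the pin's black T-handle: 60 mm long (local y), 14 mm thick (local x), 26 mm tall (local z, along the pin, away from the tip); 36 mm above the flange's underside. There are 23 mm between the handle and the jig's face.
- pin_tip (a point): End of the pin's round tip, on its axis, 88 mm below the flange's underside and 124 mm from the handle's centre.
- cup_center (a point): Clear plastic cup, open at the top, 71 mm across at the rim, 83 mm tall, 60 mm wide inside near its floor, which is 9 mm thick; 250 g. This point is on its axis, half-way up. The cup and the two bottles exchange places: left of the jig, right of it, or close in front on its right.
- glue_center (a point): White glue bottle with a red nozzle, 45 mm across, 138 mm tall; a bystander. This point is half-way up.
- cyano_center (a point): Small white bottle with a blue cap, 27 mm across, 69 mm tall; a bystander. This point is half-way up.
- liner (a joint): How far the bore's thin brass liner (its lip is the ring of 42 mm round the flange) has been dragged out of the jig along the bore, m: 0 = seated, as at the start. It is a press fit that starts to slip when the pin is pulled with more than 28 N, less than a straight pull needs to free the pin. It must stay within 4 mm of its seat.
Not all that is in view belongs to the job. Of the things like the part that bears cup_center, leave any that is turquoise; of the rest the smaller one is meant.

How it is judged (in metres and radians):
On the way, in this order (a step that is already met when the one before it is completed fails the run):
1. the keeper is swung clear of the pin's flange, the pin still in the bore (value of joint keeper above 0.5 rad and z of pin_tip in the frame of jig below -0.07 m), for 0.1 s.
2. the pin is drawn right out of the jig (distance between pin_tip and jig above 0.1 m), for 0.1 s.
At the end, for the whole second after the job is handed in: The pin stands in the cup, tip down on its floor (tip within 20 mm of the floor, inside the cup, pin leaning less than 45 degrees), at rest; the cup stands upright on the table. The jig's brass liner is within 4 mm of its seat (z of pin_tip in the frame of cup_center between -0.042 and -0.012 m and horizontal distance between pin_tip and cup_center below 0.035 m and angle between pin_handle's own z axis and vertical below 0.8 rad and angle between cup_center's own z axis and vertical below 0.1 rad and height (world z) of cup_center below 0.06 m and linear speed of pin below 0.08 m/s and value of joint liner below 0.004 m); the robot touches nothing.
It fails at once if the brass liner is dragged more than 4 mm out of the jig (value of joint liner above 0.004 m).
It fails at once if the cup, the glue bottle or the small bottle is knocked over (angle between any of cup_center, glue_center, cyano_center's own z axis and vertical above 0.6 rad).
It also fails if it takes over 72 s, if anything falls off the work surface, if the arm or the gripper's body presses on something with over 40 N, if the wrist force passes 120 N, or if a joint passes its speed limit or range.

## Robot

A 6-joint arm with a two-finger parallel gripper is mounted at the origin on a cart in front of the work surface, level with it; the furniture and walls round the work are solid. World frame = base frame: x ahead of the robot, y to its left, z up, the work surface at z = 0. Lengths are in mm, angles in rad, forces in N, time in s.
With the tool pointing down it reaches from about 350 to 1000 mm from the base axis. Payload 7.1 kg.
Tool frame: the origin (TCP) lies on the centre line of the jaws, within the pads' length; the fingertips stand 14 mm ahead of it and the grasp point (between the pads) lies 5 mm behind it; z points along the fingers, y is the direction in which the jaws open and shut (so a half turn about z gives the same grasp; the last joint's range is limited). The gripper opens to 85 mm and grips with 20 to 120 N. Pads are 22 mm wide; open, the fingers measure 114 mm over their backs; the gripper's body (76 mm by 85 mm) begins 54 mm behind the grasp point. The pads swing forward as they close: fully open they stand 13 mm farther back than shut.
Start: joints at [1.092, 0.423, 1.63, -0, 1.089, -0.019], TCP at [277.323, 560.086, 245.319] pointing down, gripper open.
Joint ranges: [-3, 3], [-0.9, 2.11], [0.09, 2.58], [-1.31, 4.45], [0.11, 2.69], [-2.54, 2.54]. Speed limits (rad/s): [2.39, 2.39, 3.01, 3.14, 3.14, 3.14].

## Interface

Orientations are given as a unit quaternion [w, x, y, z].
In Python, from workcell import arm, eyes, cut_out gives the robot as it stands.
- The arm moves only by the tool apply_moves, never from a script. Its argument "increments" is a list of rows, each a list of 3 entries, a list of its own where there are three numbers: the shift along the tool's x, y, z in units of 20 cm (1.0 is 20 cm), then the turn, a rotation vector about the tool's x, y, z in units of 180 degrees (1.0 is 180 degrees), then the gripper's target within -1 to 1 (shut at 1, half-way at 0, fully open at -1). A call has 1 to 5 rows; each row shifts and turns the commanded pose from where the row before left it, along the tool's axes as they then stand; what a row does not reach is not made up. A row lasts 1/12 s, in which the tool goes at most 41.7 mm and 7.16 degrees, less where a joint would pass 70% of its speed; a pose out of reach is approached as far as the arm can. A call with a number of a shift or a turn outside -1 to 1 is refused whole. A call with a gripper value outside its range is refused whole. The fingers move at their own pace and stop on an object; "squeeze" is the grip in N (left out, the last holds). Time passes only in rows, so rows that do not move let the fingers close. It gives the time, the measured TCP pose, the force and the opening at its end, in the units of the state.
- arm.get_obs(): the state, without advancing time (a new reading comes with each control period).
- eyes.capture(name): name is "side" or "top"; returns the picture (480x640x3 uint8, red, green, blue); there is no depth.
- eyes.get_calibration(name): a dict with "K" (3x3 intrinsics, pixels), "R" (3x3) and "t" (3): a world point X has camera coordinates R X + t. Camera axes: x right, y down, z forward; pixel columns grow to the right and rows downward; lengths in mm; the calibration is good to about 2 mm. A picture is of the moment at which its call begins. get_calibration takes no time and is no camera call.
- arm.sign_off(): hands the job in, once; it reports no verdict.
Trained networks look in the newest picture that a camera, given by its name, has taken for a name from the list of things; names that differ only in an ending like _2 or _b are one class to them, and where a whole thing is asked for, a point or a joint stands for the part that bears it (a point fixed in the world has none). Each returns a list of dicts, best first, with "confidence" (0 to 1); they miss things now and then, are a little off and sometimes report something else, mostly with a low value. They report only what shows in the picture. A call takes as long as a camera call. They do not tell look-alikes from the thing itself.
- cut_out(camera, label): "mask" (480x640 bool, what is visible of it) and "box" ([left, top, right, bottom] in pixels, round what is visible of it).
The state is a dict: "t": time; "q": joint angles; "qvel": joint speeds; "joint_efforts": joint torques, N m; "tcp_pos": TCP position; "ee_rot": TCP orientation; "contact_force": force on the tool from outside, world axes, zero at the start; "ft_torque": the same for the moment, N m; "gripper_width": finger opening in mm.
Only numpy, scipy, OpenCV 4.12 (cv2) and the standard library are available. Lean on these libraries where they do the work, as an engineer would, in place of code of your own. Each camera call takes 0.05 s, during which the arm holds its last target.

## Working session

There is one attempt and no reset: what is moved stays moved. The work goes in short steps, Python scripts to look and compute and a tool call to move; the robot and the scene stay as the last step left them, time stands still between calls to the robot, and variables do not carry over. Pictures are saved under pics/ and viewed, and the job is handed in when it is done.

Besides the shell and the picture viewer there is one more tool, called as name(argument=value, ...) on one line, values as JSON. apply_moves: Moves the arm, as the interface text tells. Its arguments: {"type":"object","properties":{"increments":{"type":"array","items":{"type":"array"}},"squeeze":{"type":"number"}},"required":["increments"]}

```bash
ls; mkdir -p pics; python3 - <<'E'
from workcell import arm, eyes, cut_out
import cv2
o=arm.get_obs(); print(o)
for n in ("side","top"):
    im=eyes.capture(n); cv2.imwrite(f"pics/{n}0.png",im[:,:,::-1])
    c=eyes.get_calibration(n); print(n,c)
E
```

```text
pics
{'t': 0.0, 'q': array([ 1.09198694e+00,  4.23824178e-01,  1.63070734e+00, -3.11751395e-05,
        1.08859028e+00, -1.90093555e-02]), 'qvel': array([-8.83798964e-06, -6.65992150e-04,  5.28022414e-04, -6.75294789e-04,
        1.82674169e-03,  1.77135920e-03]), 'joint_efforts': array([ 1.31181437e-04, -5.57388997e+01, -2.81745619e+01, -7.42067118e-05,
        7.33935070e-03, -1.43386154e-05]), 'tcp_pos': array([277.10014297, 559.62213851, 244.54926295]), 'ee_rot': array([-1.74970694e-04,  2.27873056e-01,  9.73690549e-01, -7.44409206e-04]), 'contact_force': array([-0.27224776,  0.59567247, -0.00147992]), 'ft_torque': array([-0.05948836, -0.00174439, -0.00912238]), 'gripper_width': 85.6578230395671}
side {'K': array([[620.61879684,   0.        , 311.77698086],
       [  0.        , 620.61879684, 248.0573967 ],
       [  0.        ,   0.        ,   1.        ]]), 'R': array([[ 0.98500009, -0.17249615, -0.00446038],
       [-0.08837889, -0.48212911, -0.87163105],
       [ 0.14820253,  0.85895087, -0.49014224]]), 't': array([-554.9808714 ,  150.2763825 , 1378.97710638])}
top {'K': array([[541.56677811,   0.        , 323.1235247 ],
       [  0.        , 541.56677811, 243.95634795],
       [  0.        ,   0.        ,   1.        ]]), 'R': array([[ 1.59048001e-02, -9.99868167e-01,  3.26908139e-03],
       [-9.86907523e-01, -1.62232923e-02, -1.60469144e-01],
       [ 1.60501024e-01, -6.74051357e-04, -9.87035444e-01]]), 't': array([  49.70962611,  586.81147186, 1345.3099917 ])}
```

View pics/side0.png

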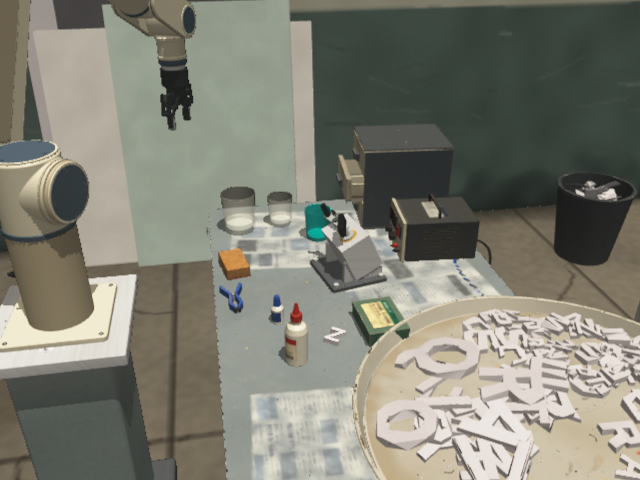

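View pics/top0.png

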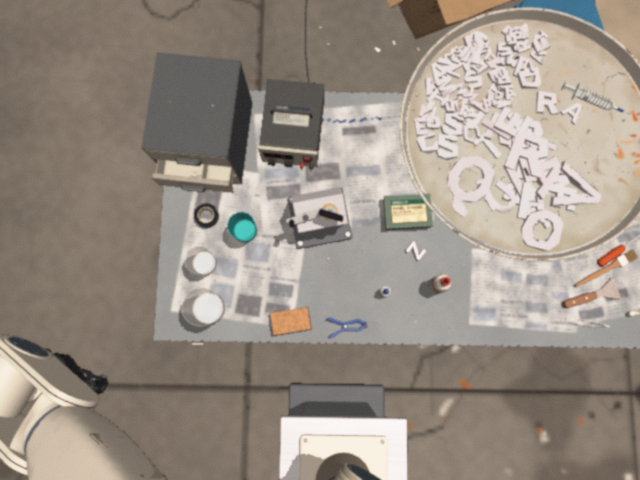

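The pictures show the jig at top (320,217), the turquoise cup (242,227), a small clear cup (202,264), a larger clear cup (203,308), the small bottle (385,291) and the glue bottle (442,283). The smaller clear cup is the target. I'll zoom in and run the networks.

```bash
cat > h.py <<'E'
import numpy as np, cv2
from scipy.optimize import least_squares
from scipy.spatial.transform import Rotation as Rn
from workcell import arm, eyes, cut_out
C={n:eyes.get_calibration(n) for n in("side","top")}
def proj(n,X):
    c=C[n]; p=np.atleast_2d(X)@c["R"].T+c["t"]; p=p@c["K"].T; return p[:,:2]/p[:,2:]
def tri(ps,pt):
    P=[C[n]["K"]@np.c_[C[n]["R"],C[n]["t"]] for n in("side","top")]
    X=cv2.triangulatePoints(P[0],P[1],np.array(ps,float).reshape(2,1),np.array(pt,float).reshape(2,1))[:,0]; return X[:3]/X[3]
def onz(n,p,z):
    c=C[n]; d=c["R"].T@np.linalg.inv(c["K"])@np.array([p[0],p[1],1.]); o=-c["R"].T@c["t"]; return o+d*(z-o[2])/d[2]
def crop(n,box,k,name,im=None):
    im=eyes.capture(n) if im is None else im
    l,t,r,b=box; cv2.imwrite(name,cv2.resize(im[t:b,l:r,::-1],None,fx=k,fy=k,interpolation=cv2.INTER_CUBIC))
E
python3 - <<'E'
from h import *
crop("side",(290,190,400,300),7,"pics/s1.png")
crop("top",(270,170,370,260),8,"pics/t1.png")
for n in("side","top"):
  for l in("jig","keeper","keeper_knob","pin","pin_handle","cup_center","glue_center","cyano_center","liner"):
    for d in cut_out(n,l)[:4]:
      m=d["mask"]; ys,xs=np.nonzero(m); print(n,l,round(d["confidence"],2),np.round(d["box"],1),m.sum(),xs.mean().round(1),ys.mean().round(1))
E
```

```text
side jig 0.94 [309.2 204.7 386.5 293.7] 3412 347.1 258.0
side keeper 0.51 [320.3 205.3 339.5 227.9] 169 328.4 215.5
side keeper_knob 0.72 [319.5 203.5 336.1 225.4] 159 328.4 215.2
side keeper_knob 0.47 [335.6 213.7 352.5 239.6] 294 343.2 228.5
side pin 0.85 [335.  214.9 352.6 238.6] 274 343.6 228.8
side pin_handle 0.56 [269.3 293.5 285.1 323.3] 287 276.7 311.5
side pin_handle 0.48 [338.6 218.  353.4 241.4] 239 343.3 229.0
side cup_center 0.98 [303.3 203.6 327.2 241.7] 679 314.8 222.0
side cup_center 0.72 [222.4 186.8 253.5 238. ] 1485 238.3 210.2
side cup_center 0.62 [267.5 190.9 292.  226.5] 813 279.3 209.0
side cup_center 0.59 [318.1 205.5 337.5 225.2] 149 328.3 215.5
side glue_center 0.93 [283.6 301.8 306.8 367.6] 1138 295.8 339.5
side cyano_center 0.59 [270.2 293.6 283.7 324.1] 299 276.7 311.4
side cyano_center 0.55 [336.9 213.3 354.1 240.6] 263 343.7 229.6
top jig 0.98 [286.  186.4 355.3 252.4] 2890 318.2 217.6
top keeper 0.49 [288.  209.1 317.1 228.1] 274 302.5 217.4
top keeper_knob 0.79 [288.8 207.2 319.6 226.1] 263 303.0 217.0
top pin 0.62 [318.9 206.4 343.1 218.5] 237 330.5 212.9
top pin 0.44 [286.8 211.5 318.9 226.9] 245 301.8 217.7
top pin_handle 0.59 [315.6 206.4 346.7 224. ] 253 330.9 213.1
top cup_center 0.86 [181.  243.7 216.5 275.5] 754 200.6 260.1
top cup_center 0.72 [228.4 210.7 256.4 241.3] 699 242.4 225.8
top cup_center 0.67 [182.4 285.9 229.  326.7] 1339 203.2 306.4
top glue_center 0.81 [428.3 270.5 449.8 294.5] 376 440.0 282.7
top liner 0.67 [286.  210.3 317.9 226.8] 261 302.1 217.5
top liner 0.49 [325.3 203.9 331.6 203.5] 4 326.0 204.5
```

View pics/s1.png

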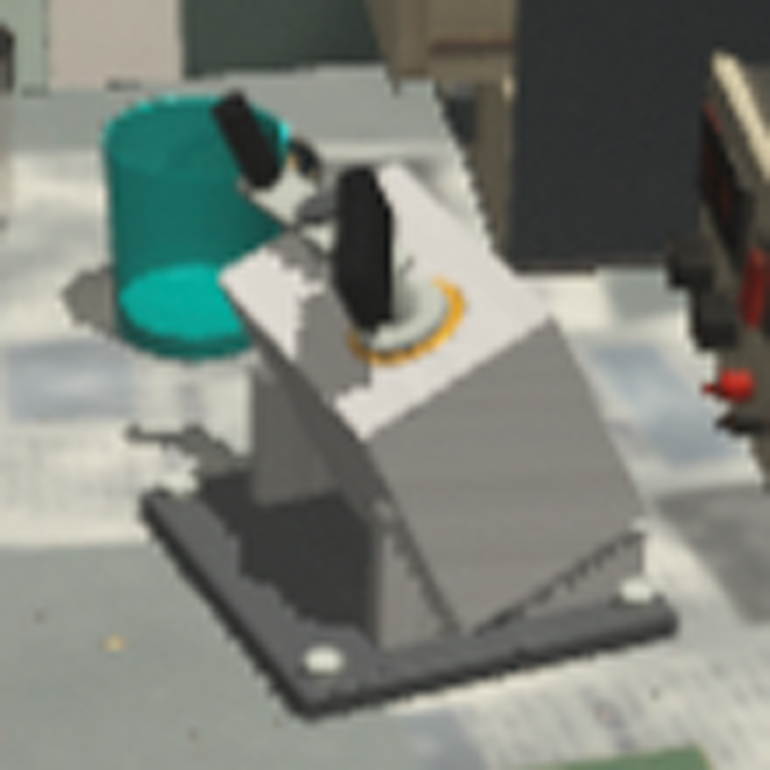

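View pics/t1.png

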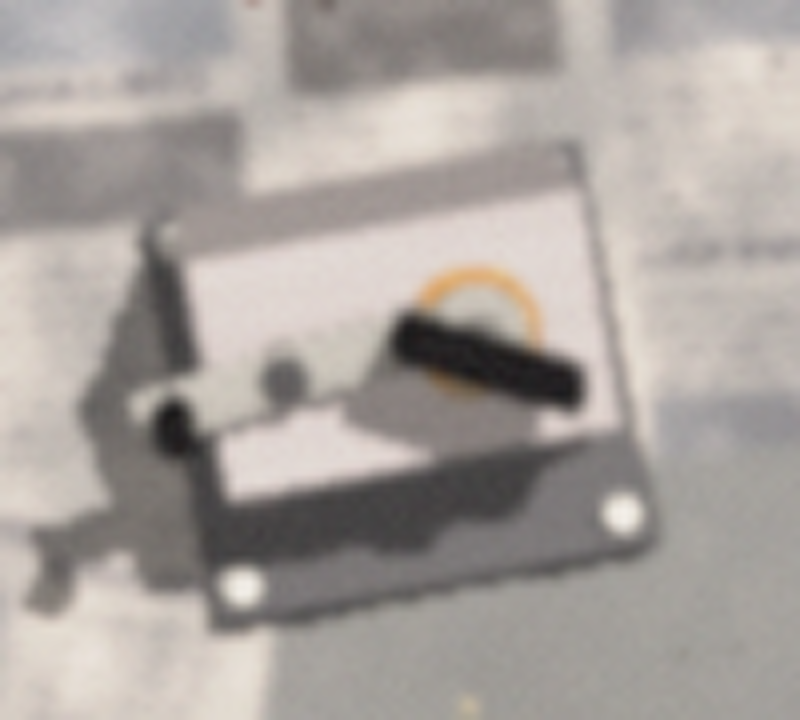

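```bash
cat >> h.py <<'E'
def jigT(x,y,yaw,lean=np.radians(25)):
    R=Rn.from_euler("z",yaw).as_matrix()@Rn.from_euler("y",-lean).as_matrix()
    return R,np.array([x,y,115.])
E
python3 - <<'E'
from h import *
loc=np.array([[38,84,0],[-38,84,0],[-38,-40,0],[38,-40,0]],float)
t=np.array([[185,262],[225,500],[622,430],[580,187]])/8+[270,170]-.4
s=np.array([[385,165],[220,272],[367,440],[550,318]])/7+[290,190]-.4
def f(p):
    R,o=jigT(*p); X=loc@R.T+o
    return np.r_[(proj("top",X)-t).ravel(),(proj("side",X)-s).ravel()]
r=least_squares(f,[600,0,0.15]); print(r.x,r.fun.round(1))
R,o=jigT(*r.x)
for a,b in zip(s,t): print(tri(a,b).round(1))
print((loc@R.T+o).round(1))
# ring ellipse centre check
print(proj("top",o),proj("side",o))
# knob, handle
for q in [(303.0,217)]: pass
E
```

```text
[6.57241715e+02 4.58051491e+01 2.11321277e-01] [ 0.   0.3  0.8  0.2  0.1 -0.6  0.3  0.2  1.4 -1.1 -0.9  0.2 -1.  -0.7
  0.4 -1.1]
[672.  135.6 128.6]
[607.6 122.7  98. ]
[ 6.329e+02 -6.000e-01  9.660e+01]
[699.5  14.8 128. ]
[[ 6.733e+02  1.352e+02  1.311e+02]
 [ 6.059e+02  1.207e+02  9.890e+01]
 [ 6.320e+02 -5.000e-01  9.890e+01]
 [ 6.993e+02  1.390e+01  1.311e+02]]
[[329.09287636 211.14365911]] [[347.49442421 235.24344892]]
```

```bash
cat >> h.py <<'E'
J=(657.2,45.8,0.211)
def box(c,hx,hy,hz):
    return np.array([[sx*hx,sy*hy,sz*hz] for sx in(-1,1) for sy in(-1,1) for sz in(-1,1)])+c
def rz(a): return Rn.from_euler("z",a).as_matrix()
E
python3 - <<'E'
from h import *
R,o=jigT(*J)
ims={n:eyes.capture(n) for n in C}
# handle angle by black mask IoU: dark pixels near
def hull(n,X):
    m=np.zeros((480*4,640*4),np.uint8); cv2.fillConvexPoly(m,cv2.convexHull(((proj(n,X)+.5)*4).astype(np.int32)),1); return m
dark={n:cv2.resize((ims[n].max(2)<50).astype(np.uint8),None,fx=4,fy=4,interpolation=0) for n in C}
best=[]
for a in np.arange(-1.6,1.6,.02):
    X=box([0,0,36],7,30,13)@rz(a).T@R.T+o
    sc=0
    for n,(l,t,r,b) in dict(top=(318,205,350,225),side=(337,210,353,242)).items():
        m=hull(n,X)[4*t:4*b,4*l:4*r]; d=dark[n][4*t:4*b,4*l:4*r]
        sc+=(m&d).sum()/(m|d).sum()
    best.append((sc,a))
print(sorted(best)[::-1][:5])
# keeper knob: black post from bar top z=15 to 51, center at pivot (0,60)+36*(sin.. ) k=0 knob at +y; grows toward -x
bk=[]
for k in np.arange(-.2,.6,.02):
    c=np.array([-36*np.sin(k),60+36*np.cos(k),0])
    an=np.linspace(0,6.28,24); X=np.array([[7*np.cos(t),7*np.sin(t),z] for t in an for z in(15,51)])+c
    X=X@R.T+o; sc=0
    for n,(l,t,r,b) in dict(top=(286,216,296,230),side=(316,200,332,220)).items():
        m=hull(n,X)[4*t:4*b,4*l:4*r]; d=dark[n][4*t:4*b,4*l:4*r]; sc+=(m&d).sum()/(m|d).sum()
    bk.append((sc,k))
print(sorted(bk)[::-1][:5])
a=sorted(best)[-1][1]; k=sorted(bk)[-1][1]
c=np.array([-36*np.sin(k),60+36*np.cos(k),0])
parts=[box([0,0,36],7,30,13)@rz(a).T, np.array([[7*np.cos(t),7*np.sin(t),z] for t in np.linspace(0,6.28,24) for z in(15,51)])+c,
 np.array([[21*np.cos(t),21*np.sin(t),0] for t in np.linspace(0,6.28,24)]),box([0,22,-47.5],38,62,47.5)]
for n,(l,t,r,b),kk in(("side",(290,190,400,300),7),("top",(270,170,370,260),8)):
    im=cv2.resize(ims[n][t:b,l:r,::-1],None,fx=kk,fy=kk,interpolation=cv2.INTER_CUBIC)
    for X in parts:
        p=((proj(n,X@R.T+o)+.5-[l,t])*kk).astype(np.int32); cv2.polylines(im,[cv2.convexHull(p)],True,(0,0,255),1)
    cv2.imwrite(f"pics/fit_{n}.png",im)
E
```

```text
[(np.float64(1.183683059764739), np.float64(-0.399999999999999)), (np.float64(1.178965600317756), np.float64(-0.41999999999999904)), (np.float64(1.1773975989532002), np.float64(-0.379999999999999)), (np.float64(1.176227331750453), np.float64(-0.359999999999999)), (np.float64(1.1739343698410707), np.float64(-0.43999999999999906))]
[(np.float64(1.064029292055365), np.float64(0.11999999999999983)), (np.float64(1.0594863685817937), np.float64(0.09999999999999981)), (np.float64(1.0519559384267758), np.float64(0.07999999999999985)), (np.float64(1.039808913029252), np.float64(0.13999999999999985)), (np.float64(1.0136701690552854), np.float64(0.1599999999999998))]
```

View pics/fit_side.png

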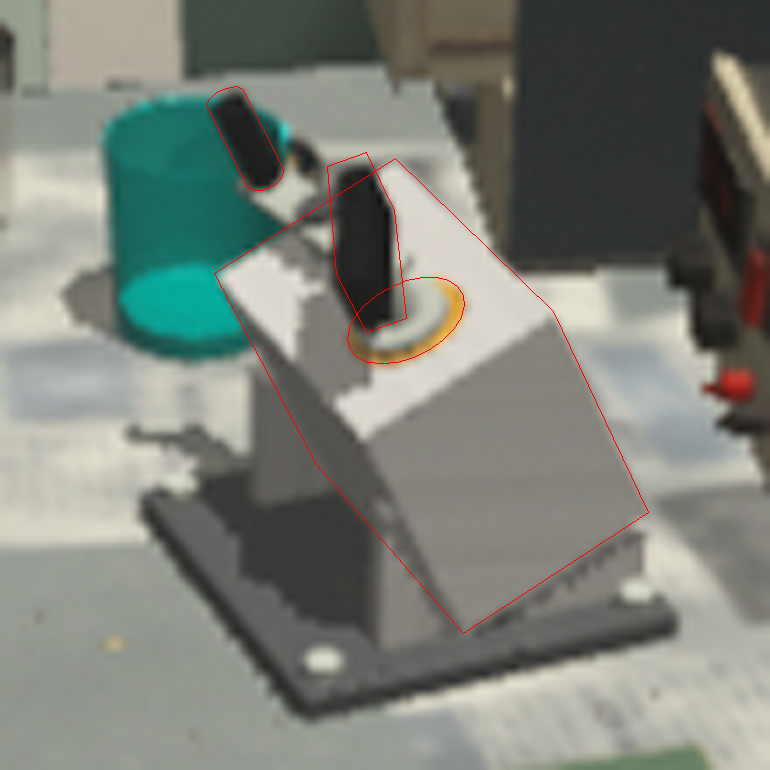

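View pics/fit_top.png

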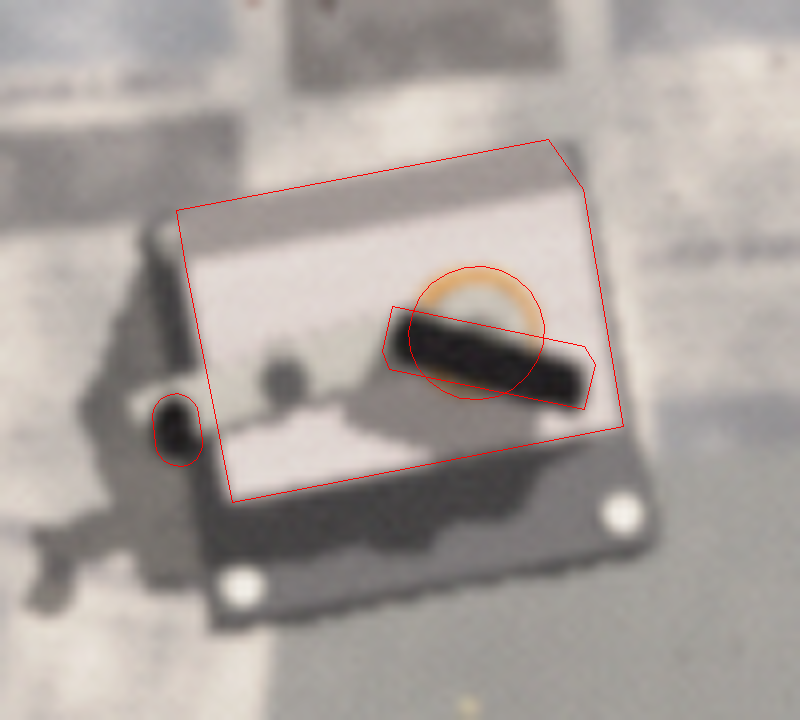

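```bash
cat >> h.py <<'E'
def tgt(p,a,tilt=True):
    """tool pose in jig frame: pos p (jig), tool z=-jig z, tool y at angle a from jig x"""
    R,o=jigT(*J)
    y=np.array([np.cos(a),np.sin(a),0]); z=np.array([0,0,-1.]); x=np.cross(y,z)
    return R@np.array(p,float)+o, R@np.c_[x,y,z]
def cur():
    s=arm.get_obs(); q=s["ee_rot"]; return s["tcp_pos"],Rn.from_quat([q[1],q[2],q[3],q[0]]).as_matrix()
def plan(P,Rt,n=None,g=1,start=None):
    p0,R0=start or cur()
    d=P-p0; w=Rn.from_matrix(R0.T@Rt).as_rotvec(); ang=np.linalg.norm(w)
    k=n or int(np.ceil(max(np.linalg.norm(d)/38,np.degrees(ang)/6.6,1)))
    print("dist",np.linalg.norm(d).round(1),"deg",np.degrees(ang).round(1),"rows",k)
    for i in range(k):
        Ri=R0@Rn.from_rotvec(w*i/k).as_matrix()
        print([[float(v) for v in (Ri.T@d/k/200).round(3)],[float(v) for v in (w/k/np.pi).round(4)],g])
def injig():
    p,Rm=cur(); R,o=jigT(*J); q=R.T@Rm; a=np.arctan2(q[1,1],q[0,1])
    print("jig pos",(R.T@(p-o)).round(1),"a",a.round(3),"zax",q[:,2].round(3),"w",arm.get_obs()["gripper_width"].round(1),"F",(R.T@arm.get_obs()["contact_force"]).round(1),"t",arm.get_obs()["t"])
E
python3 - <<'E'
from h import *
crop("side",(210,180,345,270),6,"pics/s2.png")
crop("top",(170,170,290,340),5,"pics/t2.png")
P,Rt=tgt([30,95,110],-.4); print(P); plan(P,Rt)
R,o=jigT(*J)
for X in([0,0,36],[-4,96,35]): print(R@np.array(X)+o)
E
```

```text
[618.43264021 134.65119323 227.37240443]
dist 545.6 deg 78.0 rows 15
[[-0.165, -0.077, 0.006], [-0.0096, -0.0025, 0.0271], 1]
[[-0.171, -0.062, 0.005], [-0.0096, -0.0025, 0.0271], 1]
[[-0.175, -0.048, 0.005], [-0.0096, -0.0025, 0.0271], 1]
[[-0.179, -0.033, 0.005], [-0.0096, -0.0025, 0.0271], 1]
[[-0.181, -0.018, 0.006], [-0.0096, -0.0025, 0.0271], 1]
[[-0.182, -0.002, 0.007], [-0.0096, -0.0025, 0.0271], 1]
[[-0.181, 0.013, 0.008], [-0.0096, -0.0025, 0.0271], 1]
[[-0.179, 0.028, 0.01], [-0.0096, -0.0025, 0.0271], 1]
[[-0.176, 0.043, 0.013], [-0.0096, -0.0025, 0.0271], 1]
[[-0.172, 0.057, 0.016], [-0.0096, -0.0025, 0.0271], 1]
[[-0.166, 0.071, 0.019], [-0.0096, -0.0025, 0.0271], 1]
[[-0.16, 0.084, 0.022], [-0.0096, -0.0025, 0.0271], 1]
[[-0.152, 0.097, 0.026], [-0.0096, -0.0025, 0.0271], 1]
[[-0.143, 0.108, 0.031], [-0.0096, -0.0025, 0.0271], 1]
[[-0.133, 0.119, 0.035], [-0.0096, -0.0025, 0.0271], 1]
[642.3231649   42.613559   147.62708033]
[619.08554834 135.81371943 145.0302995 ]
```

View pics/s2.png

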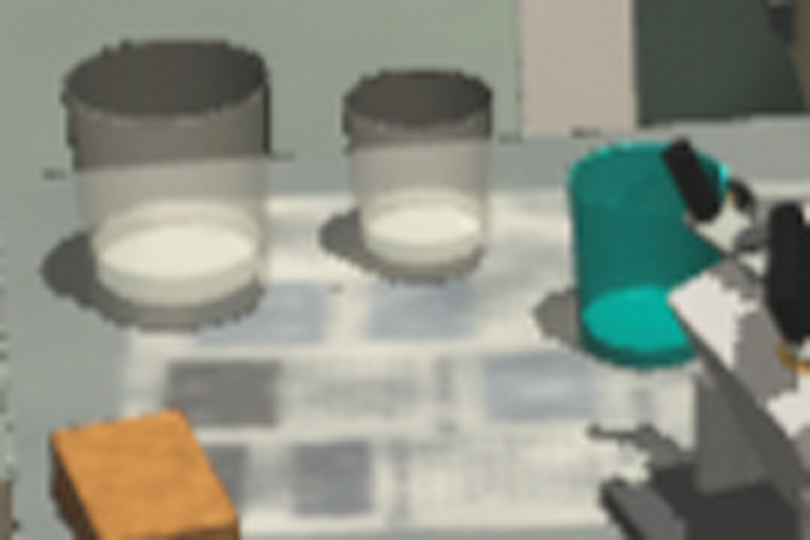

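View pics/t2.png

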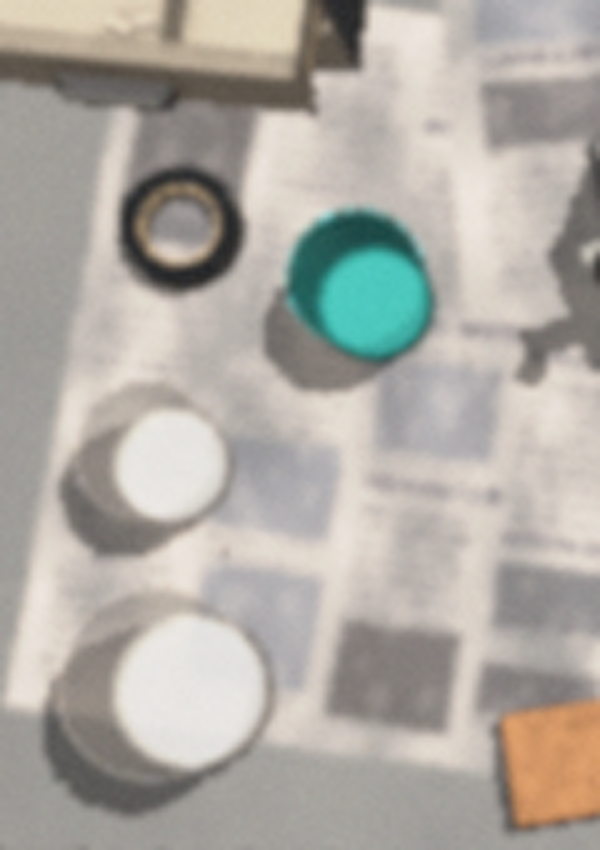

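```bash
python3 - <<'E'
from h import *
print(onz("top",(204,262.4),9),onz("side",(279.3,195.8),83),onz("side",(279.8,217.2),9),onz("top",(200,260),45))
for n in("top","side"):
  d=[d for d in cut_out(n,"cup_center")]
  print([(x["confidence"].__round__(2),np.round(x["box"])) for x in d])
# jig keypoints on top camera known cup bearing: other bystanders
for nm,p,z in(("large",(203.5,308),9),("turq",(245,229),9),("cyano",(385,291),69),("glue",(442,283),138)): print(nm,onz("top",p,z).round())
# overlay
c=(onz("top",(204,262.4),9)[:2]+onz("side",(279.3,195.8),83)[:2]+onz("side",(279.8,217.2),9)[:2])/3; print(c)
th=np.linspace(0,6.28,40)
for n,(l,t,r,b),k in(("side",(210,180,345,270),6),("top",(170,170,290,340),4)):
    im=cv2.resize(eyes.capture(n)[t:b,l:r,::-1],None,fx=k,fy=k,interpolation=cv2.INTER_CUBIC)
    for rr,z in((35.5,83),(30,9),(32,0)):
        X=np.c_[c[0]+rr*np.cos(th),c[1]+rr*np.sin(th),0*th+z]
        cv2.polylines(im,[((proj(n,X)+.5-[l,t])*k).astype(np.int32)],True,(0,0,255),1)
    cv2.imwrite(f"pics/cup_{n}.png",im)
a=cv2.imread("pics/cup_side.png");b=cv2.imread("pics/cup_top.png")[280:480]
cv2.imwrite("pics/cupfit.png",np.vstack([a[:330,:480],b[:,:480]]))
E
```

```text
[537.94210801 371.2419274    9.        ] [535.86930299 365.89672657  83.        ] [536.96870254 380.67227465   9.        ] [539.49223659 373.86907214  45.        ]
[(0.95, array([185., 287., 228., 327.])), (0.93, array([184., 246., 218., 276.])), (0.65, array([227., 212., 259., 244.]))]
[(0.89, array([224., 189., 254., 236.])), (0.88, array([265., 191., 296., 226.])), (0.82, array([303., 206., 326., 243.]))]
large [419. 366.   9.]
turq [629. 267.   9.]
cyano [466. -97.  69.]
glue [ 482. -225.  138.]
[536.92670451 372.60364287]
```

View pics/cupfit.png

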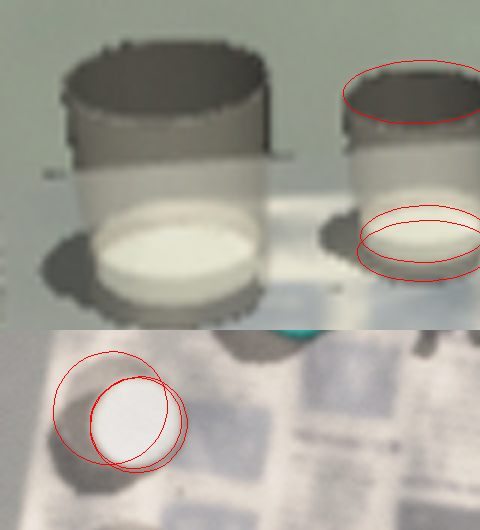

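The fit matches the picture: the small cup is at about (537, 370), the jig at (657, 46) with yaw 0.21, and the handle at -0.4. Next I move above the keeper's knob with the gripper shut.

apply_moves(increments=[[[-0.165,-0.077,0.005],[-0.0096,-0.0025,0.027],1],[[-0.171,-0.062,0.005],[-0.0096,-0.0025,0.027],1],[[-0.175,-0.048,0.005],[-0.0096,-0.0025,0.027],1],[[-0.179,-0.033,0.005],[-0.0096,-0.0025,0.027],1],[[-0.181,-0.018,0.006],[-0.0096,-0.0025,0.027],1]], squeeze=60)

```text
t: 1.92
tcp_pos: [391.9, 416.9, 239.6]
ee_rot: [0.036, 0.428, 0.9, 0.069]
contact_force: [-0.0, -0.1, -0.9]
gripper_width: 25.4
```

apply_moves(increments=[[[-0.182,-0.002,0.007],[-0.0096,-0.0025,0.027],1],[[-0.181,0.013,0.008],[-0.0096,-0.0025,0.027],1],[[-0.179,0.028,0.01],[-0.0096,-0.0025,0.027],1],[[-0.176,0.043,0.013],[-0.0096,-0.0025,0.027],1],[[-0.172,0.057,0.016],[-0.0096,-0.0025,0.027],1]])

```text
t: 2.33
tcp_pos: [506.3, 275.4, 234.0]
ee_rot: [0.071, 0.606, 0.781, 0.134]
contact_force: [-0.4, 0.4, -0.3]
gripper_width: 0.1
```

```bash
python3 - <<'E'
from h import *
injig(); P,Rt=tgt([30,95,100],-.4); plan(P,Rt)
E
```

```text
Traceback (most recent call last):
  File "h.py", line 40, in injig
    print("jig pos",(R.T@(p-o)).round(1),"a",a.round(3),"zax",q[:,2].round(3),"w",arm.get_obs()["gripper_width"].round(1),"F",(R.T@arm.get_obs()["contact_force"]).round(1),"t",arm.get_obs()["t"])
                                                                                  ^^^^^^^^^^^^^^^^^^^^^^^^^^^^^^^^^^^^
AttributeError: 'float' object has no attribute 'round'
```

```bash
sed -i 's/arm.get_obs()\["gripper_width"\].round(1)/round(arm.get_obs()["gripper_width"],1)/' h.py; python3 - <<'E'
from h import *
injig(); P,Rt=tgt([30,95,100],-.4); plan(P,Rt)
E
```

```text
jig pos [-39.8 256.1 149.9] a 0.031 zax [-0.138  0.064 -0.988] w 0.1 F [-0.5  0.5 -0.1] t 2.3333
dist 182.6 deg 25.9 rows 5
[[-0.166, 0.071, 0.029], [-0.0095, -0.0024, 0.0271], 1]
[[-0.159, 0.084, 0.033], [-0.0095, -0.0024, 0.0271], 1]
[[-0.151, 0.096, 0.037], [-0.0095, -0.0024, 0.0271], 1]
[[-0.142, 0.107, 0.041], [-0.0095, -0.0024, 0.0271], 1]
[[-0.132, 0.118, 0.045], [-0.0095, -0.0024, 0.0271], 1]
```

apply_moves(increments=[[[-0.166,0.071,0.029],[-0.0095,-0.0024,0.027],1],[[-0.159,0.084,0.033],[-0.0095,-0.0024,0.027],1],[[-0.151,0.096,0.037],[-0.0095,-0.0024,0.027],1],[[-0.142,0.107,0.041],[-0.0095,-0.0024,0.027],1],[[-0.132,0.118,0.045],[-0.0095,-0.0024,0.027],1]])

```text
t: 2.75
tcp_pos: [623.3, 135.8, 218.2]
ee_rot: [0.1, 0.752, 0.623, 0.192]
contact_force: [0.8, 1.1, 0.6]
gripper_width: -0.4
```

```bash
python3 - <<'E'
from h import *
injig(); P,Rt=tgt([30,95,38],-.4); plan(P,Rt,3)
crop("side",(290,150,400,260),7,"pics/s3.png")
crop("top",(260,160,360,250),8,"pics/t3.png")
E
```

```text
jig pos [30.7 95.1 99.5] a -0.398 zax [-0. -0. -1.] w -0.4 F [1.2 0.9 0.1] t 2.75
dist 61.5 deg 0.1 rows 3
[[-0.001, -0.001, 0.103], [-0.0, 0.0, 0.0002], 1]
[[-0.001, -0.001, 0.103], [-0.0, 0.0, 0.0002], 1]
[[-0.001, -0.001, 0.103], [-0.0, 0.0, 0.0002], 1]
```

View pics/s3.png

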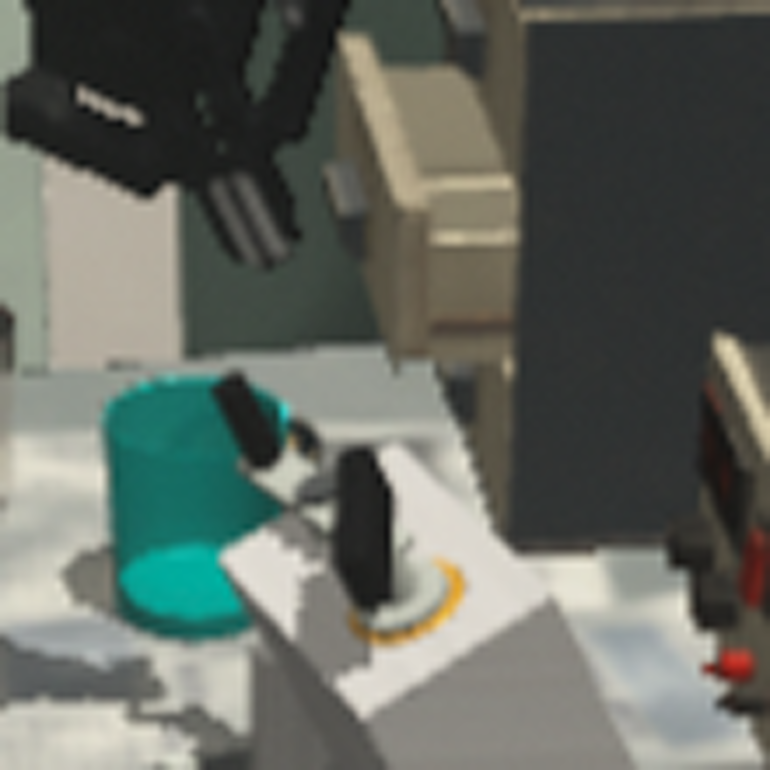

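View pics/t3.png

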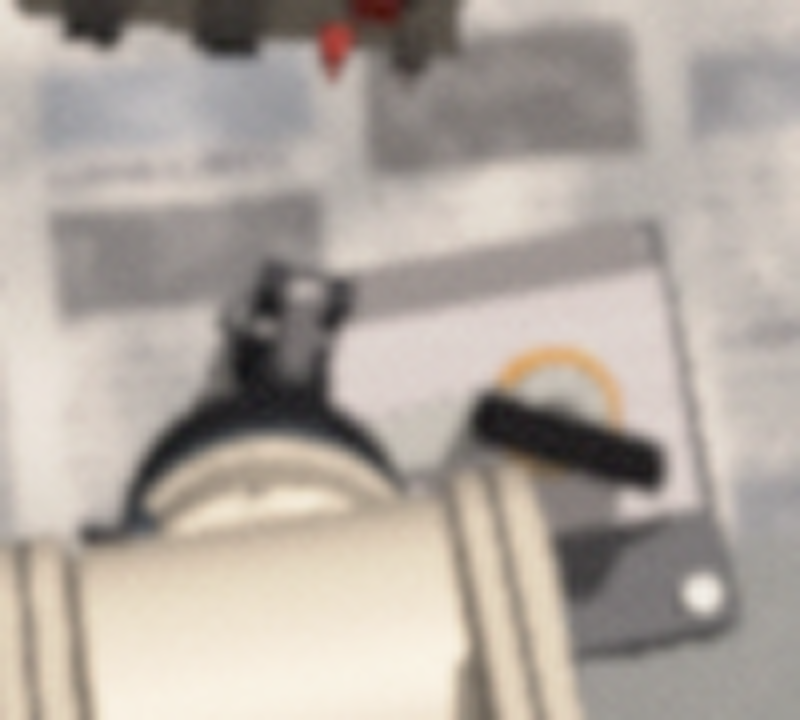

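apply_moves(increments=[[[-0.001,-0.001,0.103],[0,0,0],1],[[-0.001,-0.001,0.103],[0,0,0],1],[[-0.001,-0.001,0.103],[0,0,0],1],[[0,0,0],[0,0,0],1]])

```text
t: 3.18
tcp_pos: [646.1, 142.8, 158.3]
ee_rot: [0.098, 0.751, 0.625, 0.189]
contact_force: [-0.4, 0.5, -0.4]
gripper_width: 0.3
```

apply_moves(increments=[[[-0.018,-0.056,0],[0,0,0],1],[[-0.018,-0.056,0],[0,0,0],1],[[-0.018,-0.056,0],[0,0,0],1],[[-0.039,-0.04,0],[0,0,0],1],[[-0.039,-0.04,0],[0,0,0],1]])

```text
t: 3.6
tcp_pos: [598.9, 127.2, 139.4]
ee_rot: [0.1, 0.75, 0.625, 0.192]
contact_force: [3.1, 3.3, 0.6]
gripper_width: -0.2
```

```bash
python3 - <<'E'
from h import *
injig()
crop("side",(290,150,400,260),7,"pics/s4.png")
crop("top",(260,160,360,250),8,"pics/t4.png")
E
```

```text
jig pos [-25.9  91.8  39. ] a -0.393 zax [ 0.001  0.002 -1.   ] w -0.2 F [ 3.6  2.6 -1. ] t 3.6
```

View pics/s4.png

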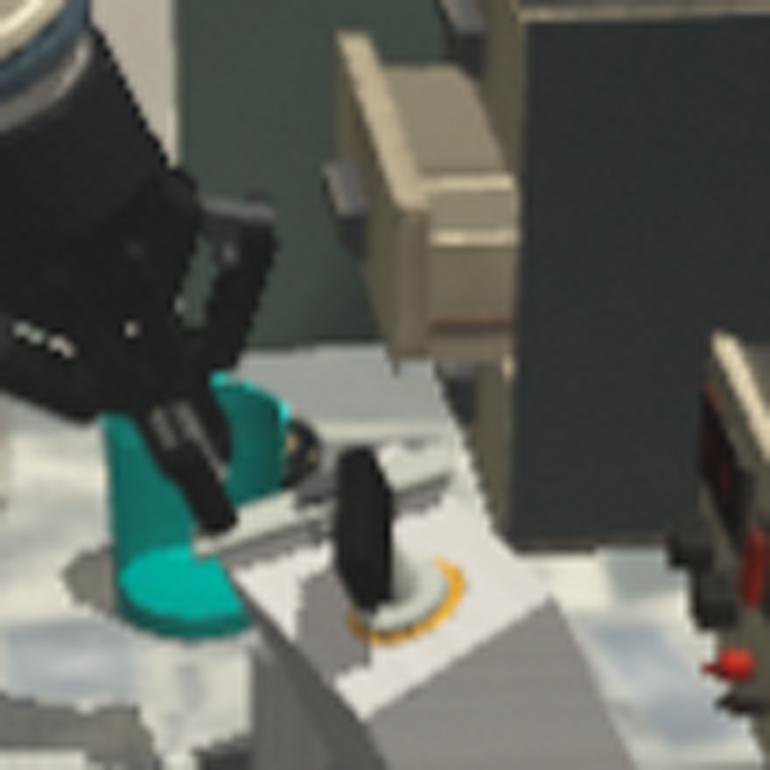

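View pics/t4.png

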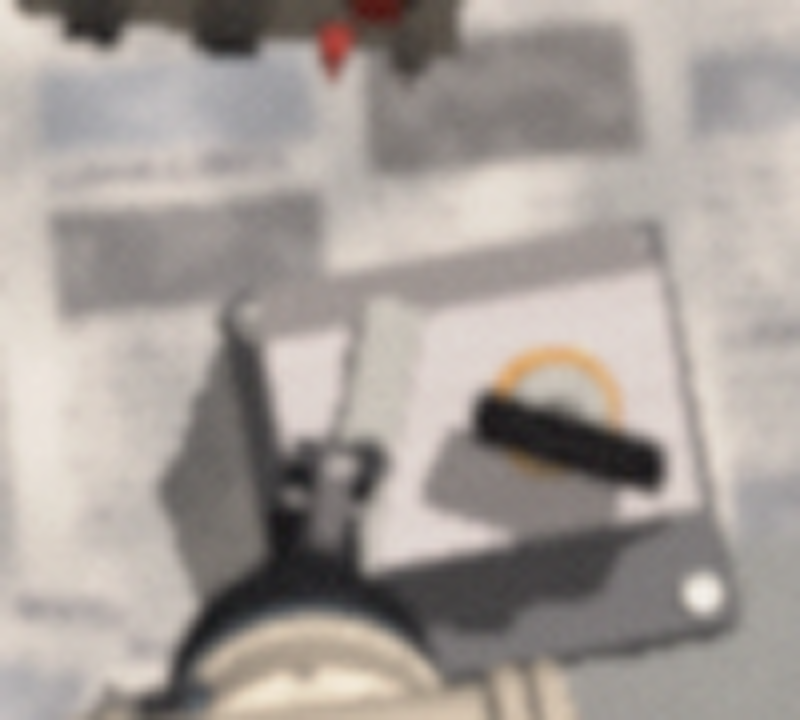

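Keeper is about 1.1 rad round: the bar now runs up the slope at top (380,370) and is clear of the flange. I back off, go up and cross to above the handle, opening the jaws.

apply_moves(increments=[[[0.05,0,0],[0,0,0],1],[[0,0,-0.19],[0,0,0],1],[[0,0,-0.19],[0,0,0],1],[[0,0,0],[0,0,0],-1]])

```text
t: 4.03
tcp_pos: [569.1, 129.7, 213.6]
ee_rot: [0.101, 0.75, 0.624, 0.193]
contact_force: [1.1, 0.7, 0.3]
gripper_width: 11.0
```

apply_moves(increments=[[[-0.14,0.1,0],[0,0,0],-1],[[-0.14,0.1,0],[0,0,0],-1],[[-0.14,0.1,0],[0,0,0],-1],[[0,0,0],[0,0,0],-1],[[0,0,0],[0,0,0],-1]])

```text
t: 4.45
tcp_pos: [611.0, 33.9, 218.5]
ee_rot: [0.1, 0.752, 0.623, 0.191]
contact_force: [0.1, -0.1, -0.3]
gripper_width: 72.3
```

```bash
python3 - <<'E'
from h import *
injig(); P,Rt=tgt([0,0,34],-.4); plan(P,Rt,4,-1)
ims={n:eyes.capture(n) for n in C}
R,o=jigT(*J)
for n,b,k in(("side",(290,150,400,260),6),("top",(260,160,360,250),7)):crop(n,b,k,f"pics/{n}5.png",ims[n])
E
```

```text
jig pos [  0.5  -2.  114. ] a -0.397 zax [-0.002 -0.    -1.   ] w 72.3 F [-0.1 -0.1 -0.3] t 4.45
dist 80.0 deg 0.2 rows 4
[[0.002, -0.001, 0.1], [-0.0001, 0.0001, 0.0002], -1]
[[0.002, -0.001, 0.1], [-0.0001, 0.0001, 0.0002], -1]
[[0.002, -0.001, 0.1], [-0.0001, 0.0001, 0.0002], -1]
[[0.002, -0.001, 0.1], [-0.0001, 0.0001, 0.0002], -1]
```

View pics/side5.png

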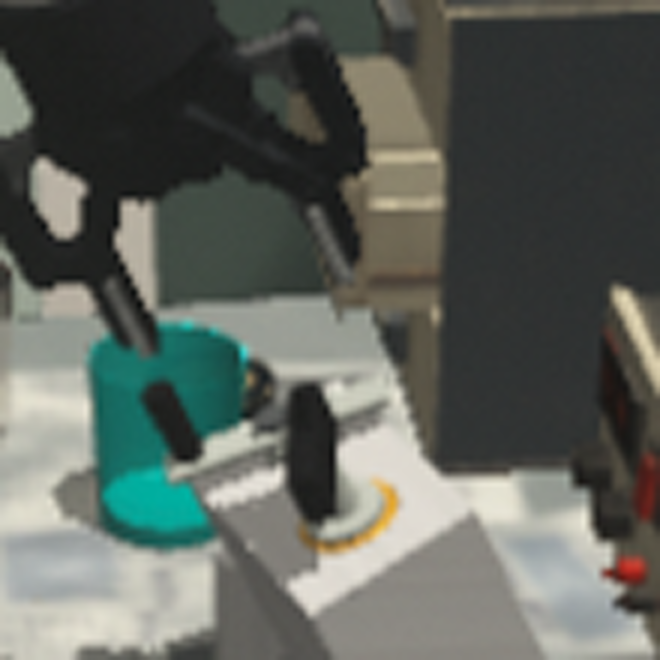

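View pics/top5.png

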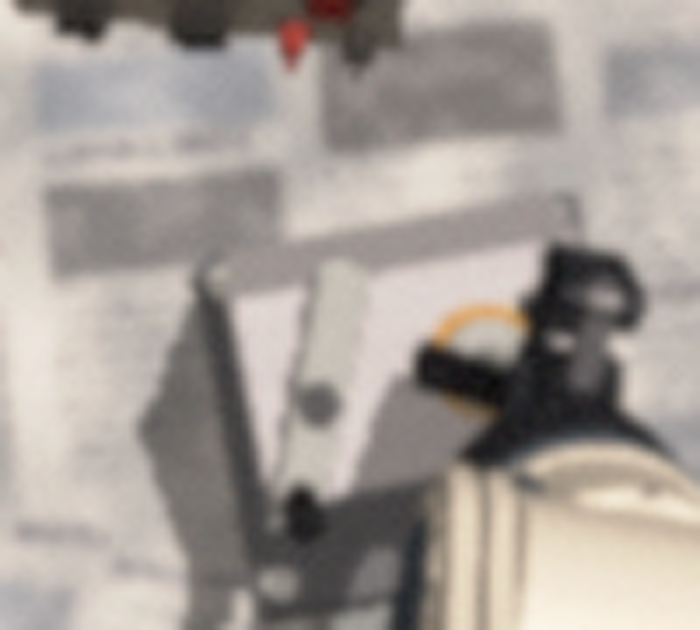

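Knob at top (303,515), with the bar clear. The jaws straddle the handle's axis, so I descend and close.

apply_moves(increments=[[[0.002,-0.001,0.1],[0,0,0],-1],[[0.002,-0.001,0.1],[0,0,0],-1],[[0.002,-0.001,0.1],[0,0,0],-1],[[0.002,-0.001,0.1],[0,0,0],-1],[[0,0,0],[0,0,0],-1]])

```text
t: 4.97
tcp_pos: [641.3, 46.3, 142.0]
ee_rot: [0.098, 0.75, 0.626, 0.189]
contact_force: [-0.7, -0.1, -0.4]
gripper_width: 85.6
```

```bash
python3 - <<'E'
from h import *
injig()
crop("side",(290,150,400,260),6,"pics/side6.png")
E
```

```text
jig pos [-2.6  3.8 31. ] a -0.393 zax [-0.007  0.003 -1.   ] w 85.6 F [-0.8  0.  -0. ] t 4.9667
```

View pics/side6.png

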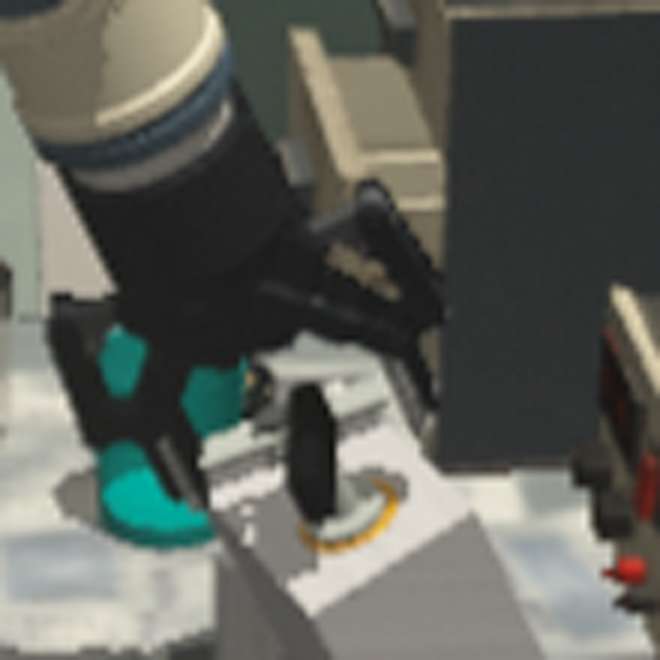

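apply_moves(increments=[[[-0.008,0.01,-0.012],[0,0,0],-1],[[0,0,0],[0,0,0],-1]])

```text
t: 5.18
tcp_pos: [643.7, 42.8, 149.9]
ee_rot: [0.1, 0.75, 0.625, 0.192]
contact_force: [0.0, 0.1, 0.7]
gripper_width: 84.8
```

```bash
python3 - <<'E'
from h import *
injig()
E
```

```text
jig pos [ 2.2 -0.1 37.5] a -0.393 zax [-0.     0.001 -1.   ] w 84.8 F [0.3 0.1 0.6] t 5.1833
```

apply_moves(increments=[[[0,-0.005,0.02],[0,0,0],1],[[0,0,0],[0,0,0],1],[[0,0,0],[0,0,0],1],[[0,0,0],[0,0,0],1],[[0,0,0],[0,0,0],1]], squeeze=110)

```text
t: 5.6
tcp_pos: [644.3, 42.9, 144.7]
ee_rot: [0.1, 0.751, 0.625, 0.191]
contact_force: [-0.2, 1.0, 0.0]
gripper_width: 25.4
```

apply_moves(increments=[[[0,0,0],[0,0,0],1],[[0,0,0],[0,0,0],1],[[0,0,0],[0,0,0],1]])

```text
t: 5.85
tcp_pos: [643.8, 42.6, 144.6]
ee_rot: [0.1, 0.75, 0.625, 0.191]
contact_force: [-3.3, -1.7, 4.7]
gripper_width: 12.2
```

```bash
python3 - <<'E'
from h import *
injig(); print(arm.get_obs()["ft_torque"], arm.get_obs()["q"])
crop("side",(290,150,400,260),6,"pics/side7.png")
E
```

```text
jig pos [ 0.  -0.3 32.6] a -0.393 zax [-0.002  0.001 -1.   ] w 12.2 F [-1.3 -1.   5.8] t 5.85
[-0.82380386  0.75662994 -0.22099905] [ 0.00993064  0.46995711  1.92851744  0.26671149  0.327766   -0.04253367]
```

View pics/side7.png

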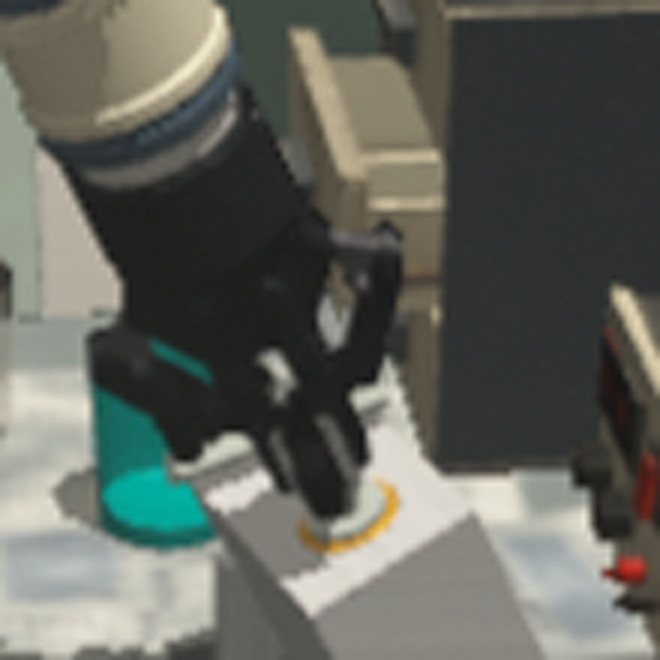

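apply_moves(increments=[[[0,0,-0.003],[0,0,0.035],1],[[0,0,-0.003],[0,0,0.035],1],[[0,0,-0.003],[0,0,0.035],1]])

```text
t: 6.15
tcp_pos: [643.1, 42.7, 144.9]
ee_rot: [0.066, 0.844, 0.491, 0.204]
contact_force: [5.3, 0.4, -13.2]
gripper_width: 12.5
```

```bash
python3 - <<'E'
from h import *
injig(); print(arm.get_obs()["ft_torque"])
E
```

```text
jig pos [-0.5 -0.1 33.2] a -0.729 zax [-0.003  0.001 -1.   ] w 12.5 F [ -0.8  -0.8 -14.2] t 6.15
[-0.47465647  0.14904091  0.07979093]
```

apply_moves(increments=[[[0,0,-0.002],[0,0,-0.038],1],[[0,0,-0.002],[0,0,-0.038],1],[[0,0,-0.002],[0,0,-0.038],1],[[0,0,-0.002],[0,0,-0.038],1],[[0,0,-0.002],[0,0,-0.038],1]])

```text
t: 6.57
tcp_pos: [642.6, 42.4, 146.5]
ee_rot: [0.124, 0.659, 0.721, 0.175]
contact_force: [8.0, -0.3, -13.3]
gripper_width: 12.1
```

```bash
python3 - <<'E'
from h import *
injig(); print(arm.get_obs()["ft_torque"])
E
```

```text
jig pos [-0.2 -0.3 34.9] a -0.122 zax [-0.003  0.001 -1.   ] w 12.1 F [  1.4  -2.  -15.3] t 6.5667
[-0.49264664 -0.25294336 -0.39487013]
```

apply_moves(increments=[[[0,0,-0.003],[0,0,0.038],1],[[0,0,-0.003],[0,0,0.038],1],[[0,0,-0.003],[0,0,0.038],1],[[0,0,-0.003],[0,0,0.038],1],[[0,0,-0.003],[0,0,0.038],1]])

```text
t: 6.98
tcp_pos: [640.9, 42.1, 148.3]
ee_rot: [0.066, 0.845, 0.491, 0.204]
contact_force: [10.3, 0.3, -20.2]
gripper_width: 12.0
```

```bash
python3 - <<'E'
from h import *
injig(); print(arm.get_obs()["ft_torque"])
E
```

```text
jig pos [-1.1 -0.2 37.3] a -0.729 zax [-0.005  0.001 -1.   ] w 12.0 F [  0.7  -1.9 -22.6] t 6.9833
[-0.77126012 -0.01695039 -0.18668544]
```

apply_moves(increments=[[[0,0,0],[0,0,-0.038],1],[[0,0,-0.003],[0,0,-0.038],1],[[0,0,-0.003],[0,0,-0.038],1],[[0,0,-0.003],[0,0,-0.038],1],[[0,0,-0.003],[0,0,-0.038],1]])

```text
t: 7.4
tcp_pos: [640.6, 41.9, 151.0]
ee_rot: [0.124, 0.659, 0.721, 0.175]
contact_force: [10.7, 1.1, -18.6]
gripper_width: 12.3
```

```bash
python3 - <<'E'
from h import *
injig(); print(arm.get_obs()["ft_torque"])
crop("side",(290,150,400,260),6,"pics/side8.png")
E
```

```text
jig pos [-0.2 -0.4 39.8] a -0.122 zax [-0.003  0.001 -1.   ] w 12.3 F [  1.9  -1.1 -21.4] t 7.4
[-0.43857624 -0.56184991 -0.40365171]
```

View pics/side8.png

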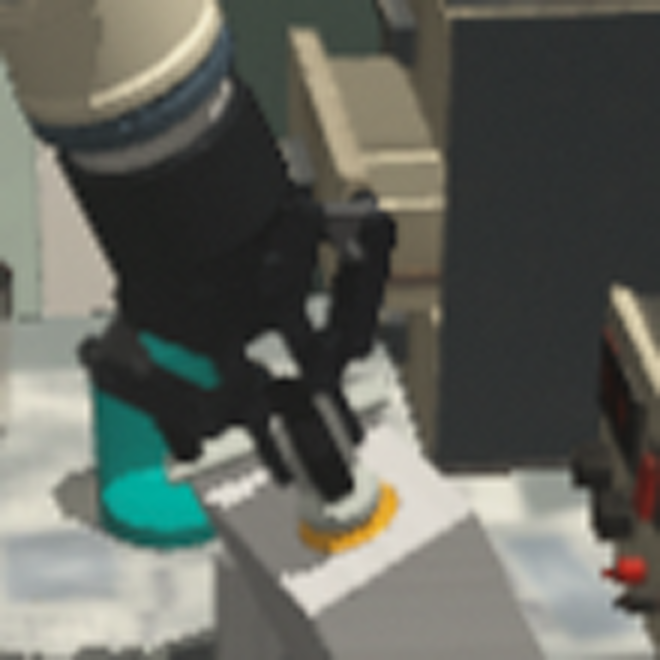

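The flange is lifting off and the brass ring at (350,530) stays flush. I continue with the same pattern.

apply_moves(increments=[[[0,0,0],[0,0,0.038],1],[[0,0,-0.003],[0,0,0.038],1],[[0,0,-0.003],[0,0,0.038],1],[[0,0,-0.003],[0,0,0.038],1],[[0,0,-0.003],[0,0,0.038],1]])

```text
t: 7.87
tcp_pos: [638.9, 41.6, 152.7]
ee_rot: [0.066, 0.845, 0.491, 0.204]
contact_force: [11.6, 0.0, -19.8]
gripper_width: 12.5
```

apply_moves(increments=[[[0,0,0],[0,0,-0.038],1],[[0,0,-0.003],[0,0,-0.038],1],[[0,0,-0.003],[0,0,-0.038],1],[[0,0,-0.003],[0,0,-0.038],1],[[0,0,-0.003],[0,0,-0.038],1]])

```text
t: 8.28
tcp_pos: [638.7, 41.4, 155.4]
ee_rot: [0.125, 0.659, 0.721, 0.175]
contact_force: [12.7, 0.7, -19.6]
gripper_width: 12.0
```

```bash
python3 - <<'E'
from h import *
injig(); print(arm.get_obs()["ft_torque"])
E
```

```text
jig pos [-0.2 -0.4 44.6] a -0.122 zax [-0.003  0.001 -1.   ] w 12.0 F [  3.1  -2.  -23.1] t 8.2833
[-0.47097961 -0.67568782 -0.4817232 ]
```

apply_moves(increments=[[[0,0,0],[0,0,0.038],1],[[0,0,-0.002],[0,0,0.038],1],[[0,0,-0.003],[0,0,0.038],1],[[0,0,-0.003],[0,0,0.038],1],[[0,0,-0.003],[0,0,0.038],1]])

```text
t: 8.7
tcp_pos: [636.9, 41.2, 156.9]
ee_rot: [0.066, 0.845, 0.491, 0.204]
contact_force: [9.9, -0.5, -16.8]
gripper_width: 12.2
```

apply_moves(increments=[[[0,0,0],[0,0,-0.038],1],[[0,0,-0.003],[0,0,-0.038],1],[[0,0,-0.003],[0,0,-0.038],1],[[0,0,-0.003],[0,0,-0.038],1],[[0,0,-0.003],[0,0,-0.038],1]])

```text
t: 9.12
tcp_pos: [636.8, 40.9, 159.6]
ee_rot: [0.125, 0.659, 0.721, 0.175]
contact_force: [10.3, -1.5, -16.9]
gripper_width: 12.5
```

apply_moves(increments=[[[0,0,0],[0,0,0.038],1],[[0,0,-0.002],[0,0,0.038],1],[[0,0,-0.003],[0,0,0.038],1],[[0,0,-0.003],[0,0,0.038],1],[[0,0,-0.003],[0,0,0.038],1]])

```text
t: 9.53
tcp_pos: [635.0, 40.7, 161.2]
ee_rot: [0.066, 0.845, 0.491, 0.204]
contact_force: [7.2, -1.0, -14.8]
gripper_width: 12.4
```

apply_moves(increments=[[[0,0,0],[0,0,-0.038],1],[[0,0,-0.003],[0,0,-0.038],1],[[0,0,-0.003],[0,0,-0.038],1],[[0,0,-0.003],[0,0,-0.038],1],[[0,0,-0.003],[0,0,-0.038],1]])

```text
t: 9.95
tcp_pos: [634.8, 40.4, 163.9]
ee_rot: [0.125, 0.659, 0.721, 0.175]
contact_force: [8.9, -1.3, -15.1]
gripper_width: 12.3
```

```bash
python3 - <<'E'
from h import *
injig(); print(arm.get_obs()["ft_torque"])
crop("side",(290,150,400,260),6,"pics/side9.png")
E
```

```text
jig pos [-0.2 -0.6 54. ] a -0.122 zax [-0.003  0.    -1.   ] w 12.3 F [  1.2  -3.1 -17.3] t 9.95
[-0.82303134 -0.41702665 -0.47970842]
```

View pics/side9.png

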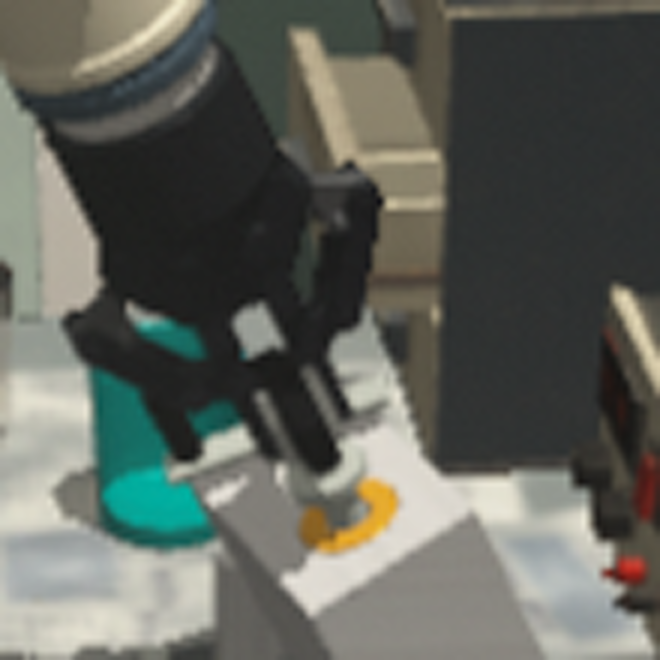

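The pin is about 21 mm out with the liner ring still seated. The force is falling, so I pull at a slightly higher rate.

apply_moves(increments=[[[0,0,-0.002],[0,0,0.038],1],[[0,0,-0.003],[0,0,0.038],1],[[0,0,-0.003],[0,0,0.038],1],[[0,0,-0.003],[0,0,0.038],1],[[0,0,-0.003],[0,0,0.038],1]])

```text
t: 10.42
tcp_pos: [632.8, 40.2, 165.9]
ee_rot: [0.066, 0.845, 0.491, 0.204]
contact_force: [6.9, -1.1, -15.7]
gripper_width: 12.4
```

apply_moves(increments=[[[0,0,-0.002],[0,0,-0.038],1],[[0,0,-0.003],[0,0,-0.038],1],[[0,0,-0.003],[0,0,-0.038],1],[[0,0,-0.003],[0,0,-0.038],1],[[0,0,-0.003],[0,0,-0.038],1]])

```text
t: 10.83
tcp_pos: [632.1, 39.8, 168.5]
ee_rot: [0.124, 0.659, 0.721, 0.175]
contact_force: [9.8, -1.7, -17.9]
gripper_width: 12.3
```

apply_moves(increments=[[[0,0,-0.002],[0,0,0.038],1],[[0,0,-0.003],[0,0,0.038],1],[[0,0,-0.003],[0,0,0.038],1],[[0,0,-0.003],[0,0,0.038],1],[[0,0,-0.003],[0,0,0.038],1]])

```text
t: 11.25
tcp_pos: [630.6, 39.5, 171.1]
ee_rot: [0.066, 0.845, 0.491, 0.204]
contact_force: [6.3, -3.0, -14.9]
gripper_width: 12.3
```

apply_moves(increments=[[[0,0,-0.002],[0,0,-0.038],1],[[0,0,-0.003],[0,0,-0.038],1],[[0,0,-0.003],[0,0,-0.038],1],[[0,0,-0.003],[0,0,-0.038],1],[[0,0,-0.003],[0,0,-0.038],1]])

```text
t: 11.67
tcp_pos: [630.0, 39.3, 175.1]
ee_rot: [0.125, 0.659, 0.721, 0.175]
contact_force: [-0.0, -0.5, -2.3]
gripper_width: 12.0
```

```bash
python3 - <<'E'
from h import *
injig(); print(arm.get_obs()["ft_torque"])
E
```

```text
jig pos [ 0.1 -0.6 66.3] a -0.121 zax [-0.002  0.001 -1.   ] w 12.0 F [-1.1 -0.4 -2.1] t 11.6667
[0.02482794 0.43670003 0.02989915]
```

```bash
python3 - <<'E'
from h import *
crop("side",(290,150,400,260),6,"pics/side10.png")
E
```

```text
(no output)
```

View pics/side10.png

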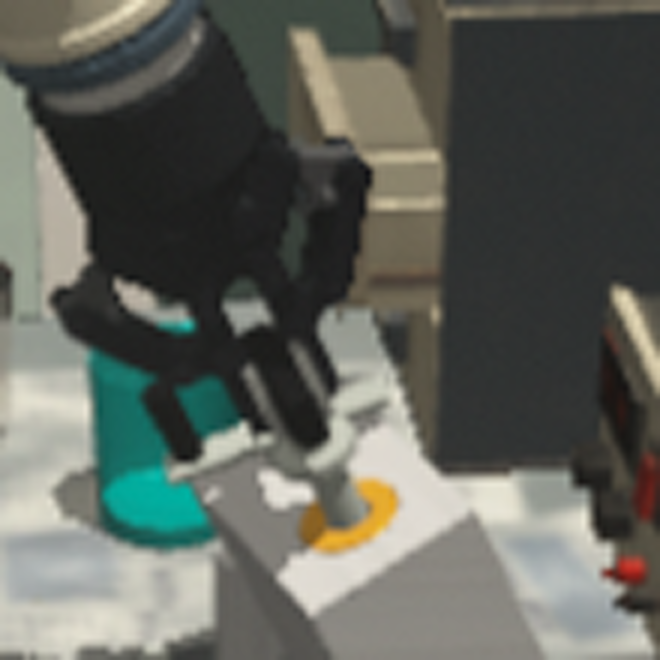

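The pin followed the jaws and the resistance is gone. I go on with gentle twisting to make sure it is free.

apply_moves(increments=[[[0,0,-0.004],[0,0,0.038],1],[[0,0,-0.004],[0,0,0.038],1],[[0,0,-0.004],[0,0,0.038],1],[[0,0,-0.004],[0,0,0.038],1],[[0,0,-0.004],[0,0,0.03],1]])

```text
t: 12.13
tcp_pos: [628.0, 39.6, 178.8]
ee_rot: [0.068, 0.839, 0.5, 0.204]
contact_force: [-0.4, -0.4, -2.8]
gripper_width: 12.1
```

apply_moves(increments=[[[0,0,-0.005],[0,0,-0.038],1],[[0,0,-0.005],[0,0,-0.038],1],[[0,0,-0.005],[0,0,-0.038],1],[[0,0,-0.006],[0,0,-0.038],1],[[0,0,-0.006],[0,0,-0.02],1]])

```text
t: 12.55
tcp_pos: [625.7, 39.2, 183.7]
ee_rot: [0.121, 0.671, 0.71, 0.178]
contact_force: [-0.0, 1.0, -2.6]
gripper_width: 12.3
```

```bash
python3 - <<'E'
from h import *
injig(); print(arm.get_obs()["ft_torque"])
E
```

```text
jig pos [-0.1  0.1 75.9] a -0.155 zax [-0.003  0.001 -1.   ] w 12.3 F [-0.9  1.  -2.4] t 12.55
[-0.13188625  0.32186542 -0.04328791]
```

apply_moves(increments=[[[0,0,-0.05],[0,0,0],1],[[0,0,-0.08],[0,0,0],1],[[0,0,-0.08],[0,0,0],1],[[0,0,-0.08],[0,0,0],1]])

```text
t: 12.88
tcp_pos: [601.4, 33.9, 237.3]
ee_rot: [0.121, 0.674, 0.707, 0.178]
contact_force: [0.2, 1.6, -2.1]
gripper_width: 12.2
```

apply_moves(increments=[[[0,0,-0.12],[0,0,0],1],[[0,0,-0.12],[0,0,0],1],[[0,0,-0.12],[0,0,0],1],[[0,0,-0.12],[0,0,0],1],[[0,0,-0.06],[0,0,0],1]])

```text
t: 13.3
tcp_pos: [557.2, 24.0, 337.8]
ee_rot: [0.122, 0.673, 0.707, 0.179]
contact_force: [0.3, 0.6, -1.9]
gripper_width: 12.4
```

```bash
python3 - <<'E'
from h import *
injig(); print(arm.get_obs()["ft_torque"], arm.get_obs()["q"])
crop("side",(260,90,400,260),4,"pics/side11.png")
E
```

```text
jig pos [  1.4  -0.3 245.1] a -0.163 zax [ 0.001  0.    -1.   ] w 12.4 F [-0.4  0.5 -1.9] t 13.3
[-0.23790472  0.29840934 -0.15698048] [-0.03051283  0.05791293  1.95325213  0.15621479  0.71046561 -0.17564284]
```

View pics/side11.png

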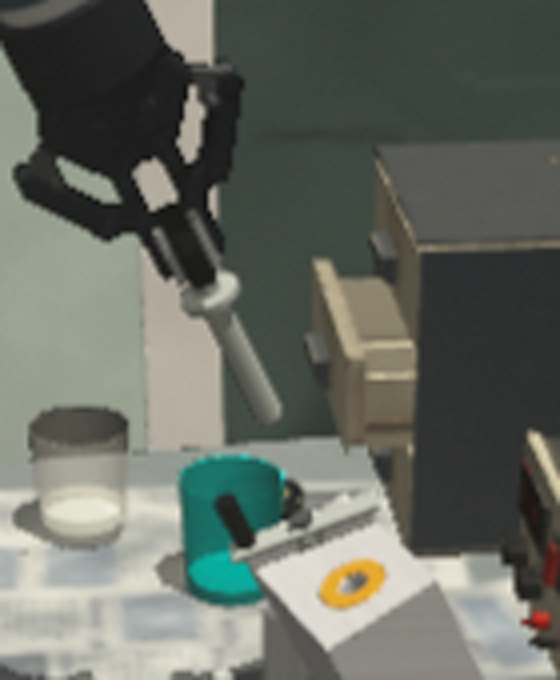

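The pin is out, with its tip at about (275,415) in the crop and the liner ring flush. It goes over the cup next, leaning 20° in the arm's radial plane so that it rests gently against the rim.

```bash
cat >> h.py <<'E'
CUP=np.array([537.,371.])
def cuppose(back,off=8.,th=.35,tipz=12.,L=121.,phi=.605):
    e=np.array([np.cos(phi),np.sin(phi),0]); u=np.array([0,0,1.])
    z=np.sin(th)*e-np.cos(th)*u; y=np.cos(th)*e+np.sin(th)*u; x=np.cross(y,z)
    tip=np.r_[CUP,tipz]+off*e
    return tip-(L+back)*z, np.c_[x,y,z]
E
python3 - <<'E'
from h import *
P,Rt=cuppose(130); print(P); plan(P,Rt,10,1)
print([ (h,proj("side",[419,366,h]).round()) for h in(90,105,120)])
E
```

```text
[472.78944114 326.59825211 247.78255092]
dist 327.3 deg 31.8 rows 10
[[0.15, -0.053, 0.037], [0.0032, 0.0046, -0.0167], 1]
[[0.152, -0.045, 0.04], [0.0032, 0.0046, -0.0167], 1]
[[0.154, -0.036, 0.043], [0.0032, 0.0046, -0.0167], 1]
[[0.155, -0.028, 0.045], [0.0032, 0.0046, -0.0167], 1]
[[0.155, -0.019, 0.048], [0.0032, 0.0046, -0.0167], 1]
[[0.155, -0.011, 0.05], [0.0032, 0.0046, -0.0167], 1]
[[0.155, -0.002, 0.052], [0.0032, 0.0046, -0.0167], 1]
[[0.154, 0.007, 0.054], [0.0032, 0.0046, -0.0167], 1]
[[0.153, 0.015, 0.057], [0.0032, 0.0046, -0.0167], 1]
[[0.151, 0.024, 0.059], [0.0032, 0.0046, -0.0167], 1]
[(90, array([[237., 197.]])), (105, array([[237., 192.]])), (120, array([[236., 187.]]))]
```

apply_moves(increments=[[[0.15,-0.053,0.037],[0.0032,0.0046,-0.0167],1],[[0.152,-0.045,0.04],[0.0032,0.0046,-0.0167],1],[[0.154,-0.036,0.043],[0.0032,0.0046,-0.0167],1],[[0.155,-0.028,0.045],[0.0032,0.0046,-0.0167],1],[[0.155,-0.019,0.048],[0.0032,0.0046,-0.0167],1]])

```text
t: 13.77
tcp_pos: [513.8, 176.3, 288.1]
ee_rot: [0.101, 0.57, 0.798, 0.167]
contact_force: [0.8, 0.1, -2.0]
gripper_width: 12.5
```

apply_moves(increments=[[[0.155,-0.011,0.05],[0.0032,0.0046,-0.0167],1],[[0.155,-0.002,0.052],[0.0032,0.0046,-0.0167],1],[[0.154,0.007,0.054],[0.0032,0.0046,-0.0167],1],[[0.153,0.015,0.057],[0.0032,0.0046,-0.0167],1],[[0.151,0.024,0.059],[0.0032,0.0046,-0.0167],1]])

```text
t: 14.18
tcp_pos: [470.7, 327.5, 242.2]
ee_rot: [0.078, 0.457, 0.873, 0.152]
contact_force: [0.9, -0.0, -2.1]
gripper_width: 12.4
```

apply_moves(increments=[[[0,0,0],[0,0,0],1],[[0,0,0],[0,0,0],1]])

```text
t: 14.35
tcp_pos: [470.7, 327.3, 241.9]
ee_rot: [0.078, 0.456, 0.873, 0.152]
contact_force: [0.5, 0.6, -1.2]
gripper_width: 12.2
```

```bash
python3 - <<'E'
from h import *
print(cur()[0]); P,Rt=cuppose(130); plan(P,Rt,1,1)
ims={n:eyes.capture(n) for n in C}
p,R=cur(); tip=p+R[:,2]*121
th=np.linspace(0,6.28,40)
for n,(l,t,r,b),k in(("side",(220,110,330,240),5),("top",(160,200,270,330),5)):
    im=cv2.resize(ims[n][t:b,l:r,::-1],None,fx=k,fy=k,interpolation=cv2.INTER_CUBIC)
    for rr,z in((35.5,83),(30,9)):
        X=np.c_[CUP[0]+rr*np.cos(th),CUP[1]+rr*np.sin(th),0*th+z]
        cv2.polylines(im,[((proj(n,X)+.5-[l,t])*k).astype(np.int32)],True,(0,0,255),1)
    a,c=((proj(n,np.array([p,tip]))+.5-[l,t])*k).astype(int); cv2.line(im,tuple(map(int,a)),tuple(map(int,c)),(0,255,0),1)
    cv2.imwrite(f"pics/pre_{n}.png",im)
E
```

```text
[470.67663403 327.26580974 241.88653279]
dist 6.3 deg 0.4 rows 1
[[-0.009, 0.016, -0.025], [-0.0021, -0.001, 0.0006], 1]
```

View pics/pre_side.png

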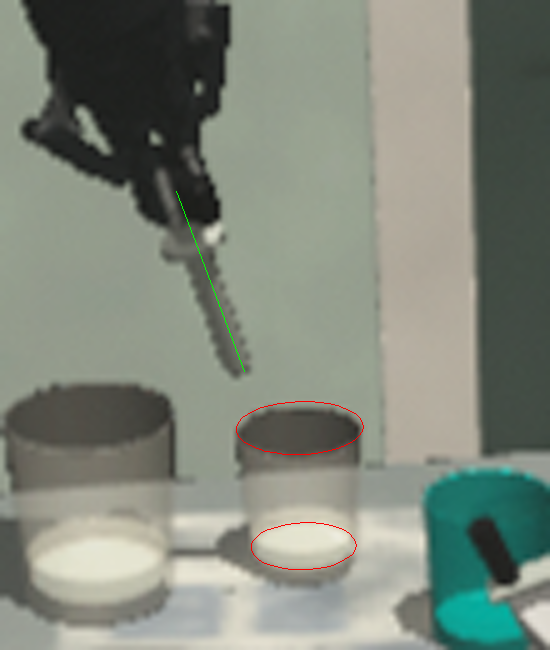

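View pics/pre_top.png

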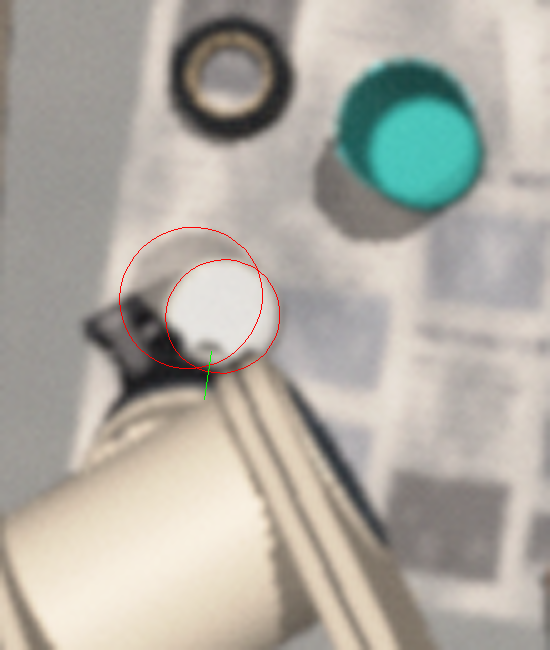

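```bash
sed -i 's/CUP=np.array(\[537.,371.\])/CUP=np.array([539.,370.])/' h.py; python3 - <<'E'
from h import *
P,Rt=cuppose(65); plan(P,Rt,4,1)
E
```

```text
dist 61.3 deg 0.3 rows 4
[[-0.003, 0.006, 0.076], [-0.0004, -0.0002, 0.0], 1]
[[-0.003, 0.005, 0.076], [-0.0004, -0.0002, 0.0], 1]
[[-0.003, 0.005, 0.076], [-0.0004, -0.0002, 0.0], 1]
[[-0.003, 0.005, 0.076], [-0.0004, -0.0002, 0.0], 1]
```

apply_moves(increments=[[[-0.006,0.01,0.04],[0,0,0],1],[[-0.003,0.006,0.08],[0,0,0],1],[[-0.003,0.006,0.08],[0,0,0],1],[[0,0,0.08],[0,0,0],1],[[0,0,0],[0,0,0],1]])

```text
t: 14.87
tcp_pos: [492.2, 336.1, 189.2]
ee_rot: [0.078, 0.458, 0.873, 0.151]
contact_force: [-0.2, -0.2, -2.3]
gripper_width: 11.8
```

```bash
python3 - <<'E'
from h import *
P,Rt=cuppose(0); plan(P,Rt,3,1); print(arm.get_obs()["contact_force"])
crop("side",(220,130,330,240),6,"pics/side12.png")
crop("top",(160,200,270,330),5,"pics/top12.png")
E
```

```text
dist 68.0 deg 0.5 rows 3
[[0.002, 0.003, 0.113], [-0.0008, -0.0002, -0.0], 1]
[[0.002, 0.002, 0.113], [-0.0008, -0.0002, -0.0], 1]
[[0.002, 0.002, 0.113], [-0.0008, -0.0002, -0.0], 1]
[-0.19931688 -0.15743581 -2.29132371]
```

View pics/side12.png

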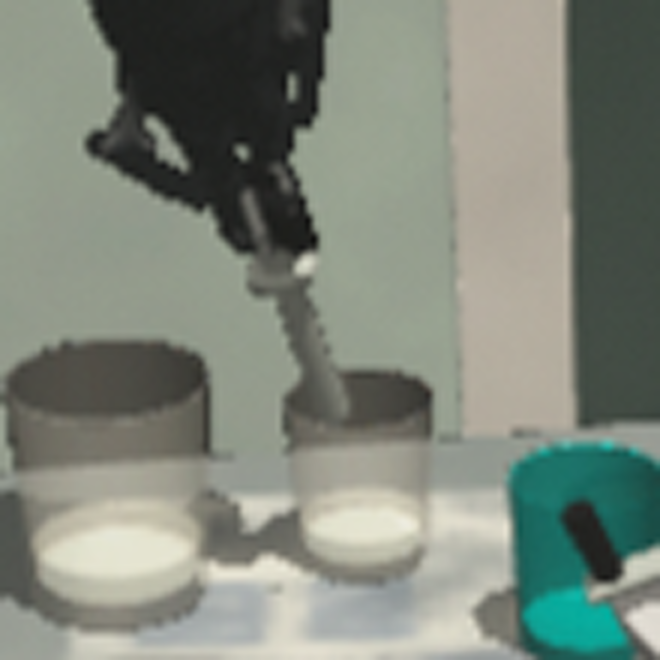

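View pics/top12.png

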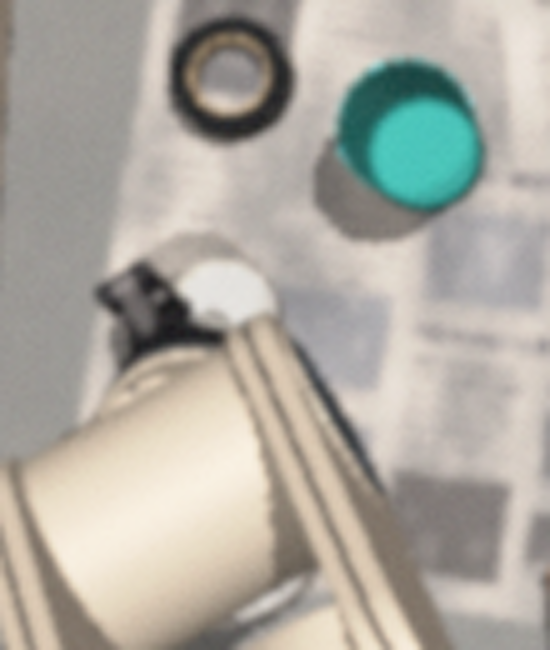

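The tip at (340,410) is inside the rim ellipse (285–432), with clearance to the left wall. I continue down the pin's axis.

apply_moves(increments=[[[0.001,0.002,0.08],[0,0,0],1],[[0.001,0.002,0.08],[0,0,0],1],[[0.001,0.002,0.08],[0,0,0],1],[[0,0,0.05],[0,0,0],1]])

```text
t: 15.3
tcp_pos: [509.5, 349.9, 137.8]
ee_rot: [0.079, 0.457, 0.873, 0.153]
contact_force: [-1.2, -0.3, -1.7]
gripper_width: 12.2
```

```bash
python3 - <<'E'
from h import *
P,Rt=cuppose(0); print(cur()[0]); plan(P,Rt,2,1); print(arm.get_obs()["contact_force"])
crop("side",(220,130,330,240),6,"pics/side13.png")
E
```

```text
[509.45501589 349.89625428 137.82292207]
dist 12.4 deg 0.2 rows 2
[[-0.001, -0.005, 0.03], [-0.0005, -0.0003, 0.0002], 1]
[[-0.001, -0.005, 0.03], [-0.0005, -0.0003, 0.0002], 1]
[-1.18158202 -0.28387249 -1.74718289]
```

View pics/side13.png

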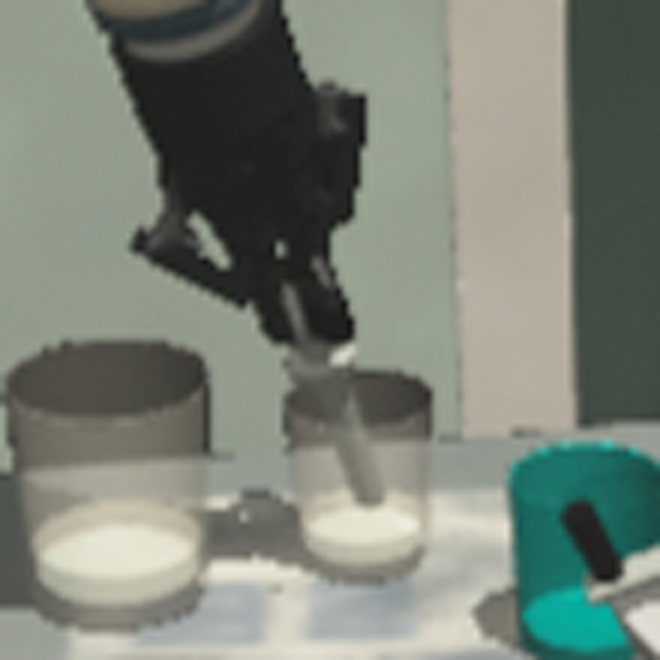

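apply_moves(increments=[[[0,-0.004,0.02],[0,0,0],1],[[0,-0.004,0.02],[0,0,0],1],[[0,0,0.01],[0,0,0],1]])

```text
t: 15.6
tcp_pos: [510.4, 351.0, 128.1]
ee_rot: [0.079, 0.456, 0.873, 0.153]
contact_force: [-0.2, 0.4, -2.2]
gripper_width: 12.4
```

```bash
python3 - <<'E'
from h import *
P,Rt=cuppose(0); print(cur()[0]); plan(P,Rt,2,1); print(arm.get_obs()["contact_force"])
crop("side",(220,130,330,240),6,"pics/side14.png")
E
```

```text
[510.40411612 351.02435402 128.10633883]
dist 2.7 deg 0.3 rows 2
[[-0.002, -0.0, 0.006], [-0.0006, -0.0003, 0.0003], 1]
[[-0.002, -0.0, 0.006], [-0.0006, -0.0003, 0.0003], 1]
[-0.22870254  0.3911709  -2.20211733]
```

View pics/side14.png

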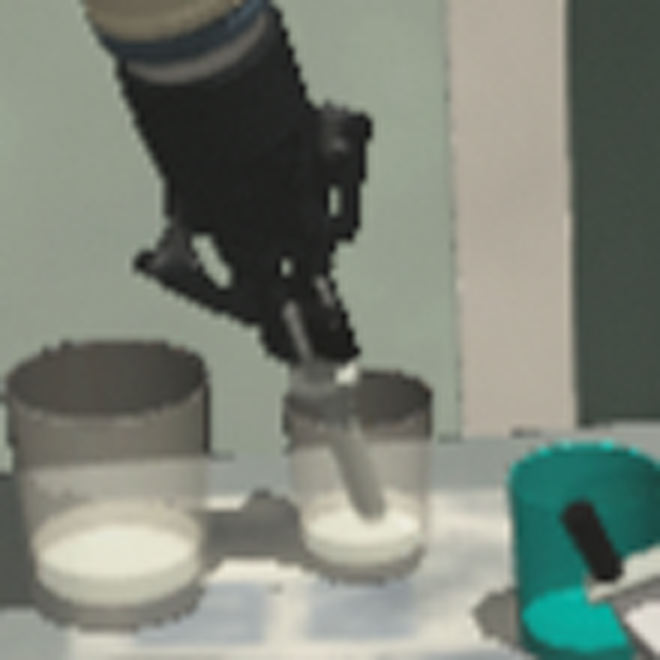

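apply_moves(increments=[[[0,0,0.008],[0,0,0],1],[[0,0,0.008],[0,0,0],1],[[0,0,0],[0,0,0],1]])

```text
t: 15.9
tcp_pos: [511.3, 351.8, 124.9]
ee_rot: [0.079, 0.456, 0.873, 0.153]
contact_force: [-0.1, 0.1, -1.6]
gripper_width: 12.2
```

apply_moves(increments=[[[0,0,0.008],[0,0,0],1],[[0,0,0.006],[0,0,0],1],[[0,0,0],[0,0,0],1]])

```text
t: 16.15
tcp_pos: [512.2, 352.4, 122.9]
ee_rot: [0.079, 0.456, 0.873, 0.153]
contact_force: [-3.7, -3.4, 6.3]
gripper_width: 12.4
```

Touched the floor (about 8 N). I ease back slightly and open the jaws part way.

apply_moves(increments=[[[0,0,-0.002],[0,0,0],1],[[0,0,0],[0,0,0],0.6],[[0,0,0],[0,0,0],0.4],[[0,0,0],[0,0,0],0.3],[[0,0,0],[0,0,0],0.2]])

```text
t: 16.57
tcp_pos: [512.0, 352.2, 122.5]
ee_rot: [0.079, 0.456, 0.873, 0.153]
contact_force: [-0.5, 0.5, 0.1]
gripper_width: 34.0
```

```bash
python3 - <<'E'
from h import *
print(cur()[0],arm.get_obs()["contact_force"],arm.get_obs()["gripper_width"])
crop("side",(220,130,330,240),6,"pics/side15.png")
E
```

```text
[511.97079603 352.21611969 122.45940268] [-0.54651672  0.45554373  0.07061542] 33.993203054969314
```

View pics/side15.png

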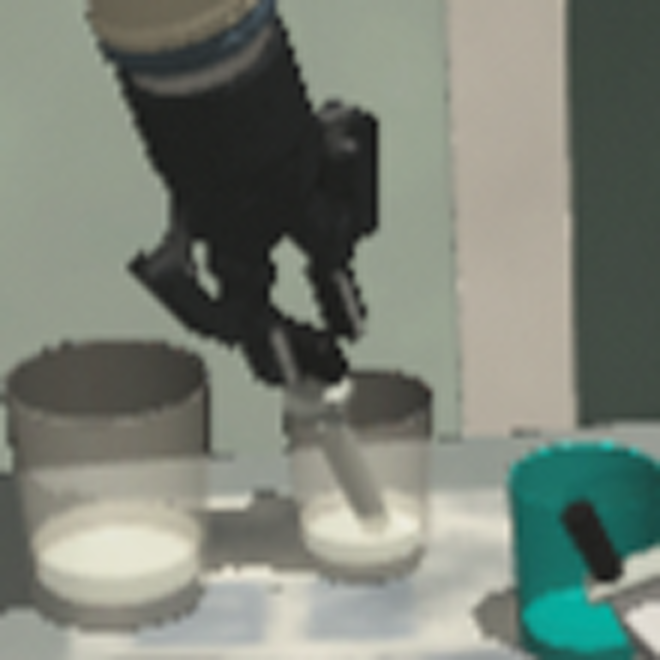

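apply_moves(increments=[[[0,-0.02,0],[0,0,0],0.1],[[0,-0.015,0],[0,0,0],0],[[0,0,0],[0,0,0],0],[[0,0,0],[0,0,0],0],[[0,0,0],[0,0,0],0]])

```text
t: 17.03
tcp_pos: [506.5, 348.4, 120.2]
ee_rot: [0.079, 0.456, 0.873, 0.153]
contact_force: [-0.1, 0.4, -1.3]
gripper_width: 42.7
```

```bash
python3 - <<'E'
from h import *
print(cur()[0],arm.get_obs()["contact_force"],arm.get_obs()["gripper_width"])
crop("side",(220,130,330,240),6,"pics/side16.png")
E
```

```text
[506.54063089 348.42663351 120.15907607] [-0.08157615  0.40238521 -1.25781719] 42.73899626423582
```

View pics/side16.png

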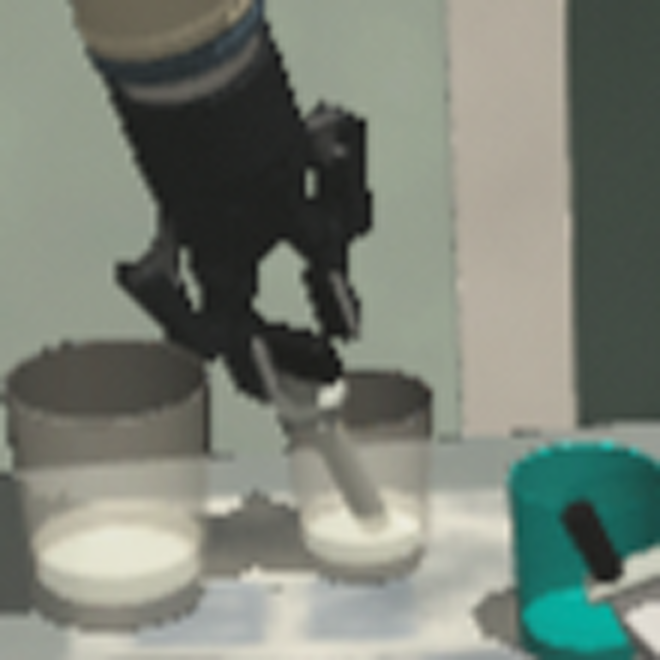

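apply_moves(increments=[[[0,-0.015,0],[0,0,0],0],[[0,-0.005,-0.02],[0,0,0],0],[[0,0,-0.03],[0,0,0],0]])

```text
t: 17.33
tcp_pos: [499.9, 343.8, 127.8]
ee_rot: [0.079, 0.456, 0.873, 0.152]
contact_force: [0.5, -0.4, -0.1]
gripper_width: 42.2
```

```bash
python3 - <<'E'
from h import *
print(cur()[0],arm.get_obs()["contact_force"],arm.get_obs()["gripper_width"])
crop("side",(220,130,330,240),6,"pics/side17.png")
E
```

```text
[499.91052241 343.84079669 127.75558162] [ 0.52890305 -0.43300119 -0.10454332] 42.1869366478687
```

View pics/side17.png

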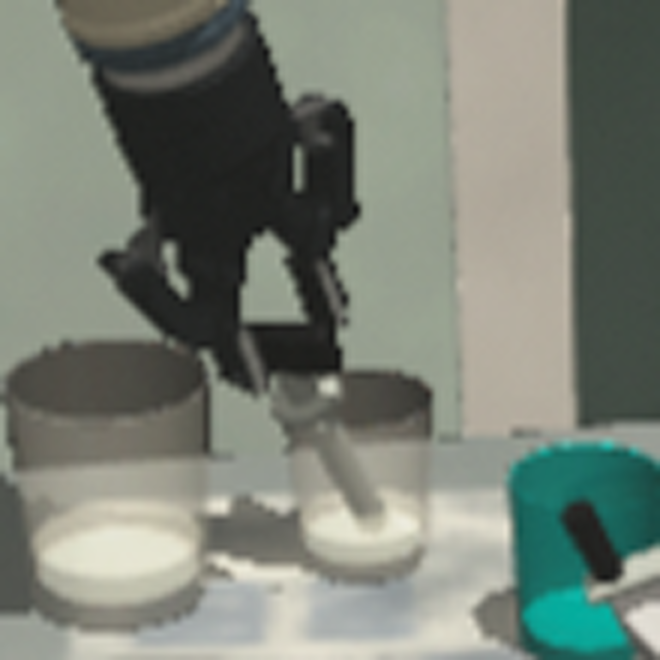

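apply_moves(increments=[[[0,0,-0.06],[0,0,0],0],[[0,0,-0.08],[0,0,0],0],[[0,0,-0.1],[0,0,0],0],[[0,0,-0.12],[0,0,0],0],[[0,0,-0.12],[0,0,0],0]])

```text
t: 17.8
tcp_pos: [473.4, 325.2, 220.0]
ee_rot: [0.079, 0.456, 0.873, 0.153]
contact_force: [-0.1, -0.5, -0.3]
gripper_width: 42.7
```

apply_moves(increments=[[[0,0,-0.1],[0,0,0],0],[[0,0,-0.1],[0,0,0],0],[[0,0,0],[0,0,0],0]])

```text
t: 18.05
tcp_pos: [463.5, 318.3, 261.0]
ee_rot: [0.081, 0.456, 0.873, 0.156]
contact_force: [0.4, 0.4, 0.7]
gripper_width: 42.7
```

```bash
python3 - <<'E'
from h import *
print(cur()[0],arm.get_obs()["contact_force"],arm.get_obs()["gripper_width"])
ims={n:eyes.capture(n) for n in C}
crop("side",(220,120,400,290),4,"pics/side18.png",ims["side"])
crop("top",(160,170,370,320),3,"pics/top18.png",ims["top"])
E
```

```text
[463.5426163  318.27701266 260.95134862] [0.43523153 0.43229783 0.65550102] 42.74833199487634
```

View pics/side18.png

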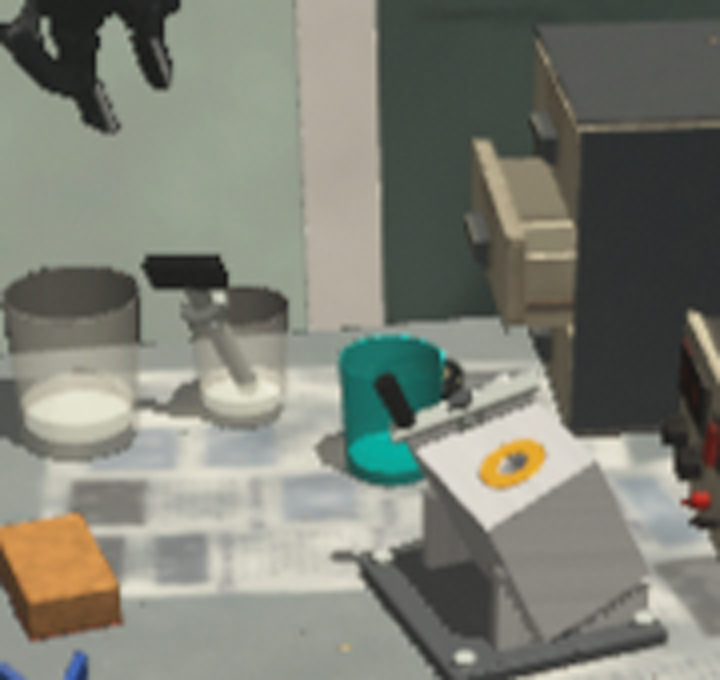

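View pics/top18.png

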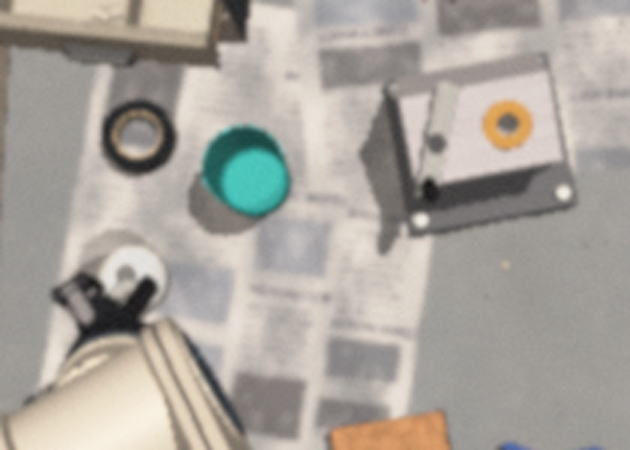

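```bash
python3 - <<'E'
from h import *
tip=onz("side",(282,216.2),14); print("tip",tip)
for z in np.arange(80,140,4.):
    h=onz("side",(266.2,187.8),z); d=np.linalg.norm(h-tip); print(z,h.round(),d.round(1),np.arccos((z-14)/d).round(2))
im=eyes.capture("side"); crop("side",(220,120,400,290),4,"pics/side19.png",im)
a=cv2.imread("pics/side18.png").astype(int); b=cv2.imread("pics/side19.png").astype(int); print("max diff",abs(a-b)[200:].max())
E
```

```text
tip [542.84280639 375.90442842  14.        ]
80.0 [507. 434.  80.] 95.3 0.81
84.0 [506. 425.  84.] 93.3 0.72
88.0 [505. 416.  88.] 92.4 0.64
92.0 [504. 407.  92.] 92.5 0.57
96.0 [503. 398.  96.] 93.7 0.51
100.0 [502. 389. 100.] 95.9 0.46
104.0 [502. 380. 104.] 99.1 0.43
108.0 [501. 371. 108.] 103.1 0.42
112.0 [500. 362. 112.] 107.9 0.43
116.0 [499. 353. 116.] 113.4 0.45
120.0 [498. 344. 120.] 119.5 0.48
124.0 [497. 335. 124.] 126.0 0.51
128.0 [497. 325. 128.] 133.0 0.54
132.0 [496. 316. 132.] 140.3 0.57
136.0 [495. 307. 136.] 148.0 0.6
max diff 18
```

apply_moves(increments=[[[0,0,0],[0,0,0],0],[[0,0,0],[0,0,0],0],[[0,0,0],[0,0,0],0],[[0,0,0],[0,0,0],0],[[0,0,0],[0,0,0],0]])

```text
t: 18.62
tcp_pos: [462.8, 317.8, 255.5]
ee_rot: [0.079, 0.456, 0.873, 0.152]
contact_force: [0.1, 0.3, -0.2]
gripper_width: 42.9
```

```bash
python3 - <<'E'
from h import *
im=eyes.capture("side"); crop("side",(220,120,400,290),4,"pics/side20.png",im)
a=cv2.imread("pics/side18.png").astype(int); b=cv2.imread("pics/side20.png").astype(int); d=abs(a-b)[200:].max(2); print("diff",d.max(),(d>40).sum())
E
```

```text
diff 11 0
```

The lean is about 0.5 rad, nothing is moving, and the tip is on the floor of the cup. I hand in.

```bash
python3 -c "
from workcell import arm
print(arm.sign_off())"
```

```text
the job is handed in; nothing more can be done
None
```

I handed the job in at about 18.7 s. My checks found the pin standing tip down in the small clear cup, though sign-off gives no verdict, so a pass isn't confirmed.

**What I did**
- **Keeper:** I pushed the knob with the shut fingers until the bar was about 1.1 rad round and clear of the flange.
- **Pin:** I gripped the handle and twisted it back and forth over about 0.6 rad. The pull along the bore stayed at 23 N or less in every reading I took.
- **Cup:** I lowered the pin into the smaller clear cup until the tip touched the floor, let go and backed the gripper off. It was not placed in the turquoise cup or the large clear one.

**What the last checks showed**
- **Pin:** It leans on the rim by about 0.5 rad (limit 0.8). The tip is on the floor of the cup, about 7 mm from its axis.
- **Movement:** Side pictures about 0.6 s apart showed nothing moving. The force on the tool was about zero, and the gripper was well clear of the pin and cup.
- **Liner:** Its ring looks flush with the face. I judged this by eye and by the pull force, and did not measure it.
- **Other things:** All the cups in view were upright. I did not look at the two bottles again, but no move went near them.

**What disagreed**
- **Glue:** It let go after about 34 mm of travel, not the 45 mm stated.
- **Cup position:** The two cameras differed by a few millimetres on where the cup stood, which the placing could absorb.

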